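# Refit a spindle sander's keyed drum and clear the offcuts

### The job

Make the spindle sander ready: draw its sprung clear guard back by the red knob and hook the knob into the holding notch so that the guard stays back by itself, then fit the drum on the spindle, turning it until its keyway drops over the key and it sits fully home on the seat, let go of it, and only then unhook the knob so that the guard springs fully shut over the drum. At any time in the job, clear every wood offcut off the deck and the bench into the red tub, and leave the other things on the bench where they are.

Things in the scene. Friction and masses are not known exactly. Their poses are not given: they have to be found in the camera images.
- deck: Aluminium deck plate of a spindle sander bolted to the bench, 12 mm thick. Origin on the spindle axis at bench level, z up; in its own axes the plate spans x -110..110, y -145..240 mm. A green housing (x -55..55, y 70..235 mm, top 75 mm above the bench) stands on it. Fixed during the job; stands differently at each start.
- seat (a point): Centre of the spindle's seat, a steel shoulder 44 mm across, 22 mm above the bench, on which the drum must rest. z up; x points to the brass key, which is 8 mm wide, stands out to 17 mm from the axis and reaches 26 mm above the seat. The spindle's brake holds it (it slips only above 2 N m) at an angle that differs from start to start.
- shaft_end (a point): Centre of the shaft's upper end, 90 mm above the bench. The shaft is 22 mm in diameter, tapering over its last 12 mm to 10 mm. A red dash on the end points to the key. Axes as the seat's.
- guard (a joint): Travel in m of the clear plastic guard (84 x 90 mm, underside 98 mm above the bench): 0 = shut over the spindle, growing to 0.128 as it is drawn back along the deck's +y, away from the spindle. A spring pulls it shut (2.5 N at 0, 10 N at full travel). Hooked in the notch it stays at about 0.105.
- latch (a joint): Sideways travel in m of the red knob, along the deck's -x: 0 = in the straight slot, 0.020 = fully over, at the notch. Slight friction (1.5 N); it stays where put. It crosses only while the guard is drawn back 0.115 or more; let go there, the spring draws it 10 mm back into the notch, which holds. To free it: draw back past 0.115, push it back to 0, let go.
- notch (a point): Holding notch of the yellow J-shaped gate plate on the housing (plate 18 mm thick, top 93 mm above the bench): where the axis of the knob's 12 mm stem rests when hooked. The point is level with the plate's top. At x -40, y +205 mm in the deck's axes.
- knob (a point): Middle of the red upright knob on the guard, 22 mm in diameter, 42 mm tall, from 104 to 146 mm above the bench; this point is 128 mm above the bench. With guard and latch at 0 it lies at x -20, y +100 mm in the deck's axes. Axes parallel to the deck's.
- drum: Keyed sanding drum, about 0.55 kg, 66 mm tall, standing flange down on the bench: a brown flange 90 mm across and 30 mm tall, above it an octagonal aluminium hub. Origin on its axis at the underside, z up, x through the keyway. Yellow marks on flange and hub top show the keyway. Put on the spindle out of line it rests on top of the key, 26 mm too high.
- hub (a point): On the drum's axis, at the top of the hub, 66 mm above its underside. The hub is 44 mm across flats, from 30 to 66 mm height; a flat faces every multiple of 45 degrees from the drum's x. Bore 25 mm across, keyway 11 mm wide reaching 18.5 mm from the axis, over the full height.
- tub: Red open tub fixed to the bench, 200 x 160 x 90 mm tall, walls and floor 5 mm. Origin under its centre, z up, x along the 200 mm side.
- offcut1: Wood offcut 90 x 38 x 28 mm (along its x, y, z), origin at the centre of its underside; scrap for the tub. May be absent.
- offcut2: Wood offcut 80 x 34 x 30 mm (along its x, y, z), origin at the centre of its underside; scrap for the tub. May be absent.
- offcut3: Wood offcut 85 x 40 x 26 mm (along its x, y, z), origin at the centre of its underside; scrap for the tub. May be absent.
- offcut4: Wood offcut 95 x 42 x 30 mm (along its x, y, z), origin at the centre of its underside; scrap for the tub. May be absent.
- offcut5: Wood offcut 75 x 45 x 32 mm (along its x, y, z), origin at the centre of its underside; scrap for the tub. May be absent.
- screwdriver: Screwdriver lying on the bench; not part of the job.
- brush: Brush lying on the bench; not part of the job.
- glue: Glue bottle with an orange cap, 60 x 170 mm, standing; not part of the job.
- spray: Blue spray can, 64 x 180 mm, standing; not part of the job.
- screwjar: Jar of screws, 72 x 90 mm, standing; not part of the job.
- wrench: Wrench lying on the bench; not part of the job.
Mind the look-alikes: they are no part of the job. Leave any orange look-alike of the offcut4 alone. What is shaped like the drum but blue is not meant.

How it is judged:
By the outcome, as a careful person would: the job done as asked, in the order asked, and still so for the second after the job is handed in, with the robot touching nothing.
Of offcut1, offcut2, offcut3, offcut4, offcut5 only 3 to 5 are there at a start; the rules pass over those that are not, and their reading is None.
At some moment in a run one of offcut1, offcut2, offcut3, offcut4, offcut5, drum may be knocked a few centimetres aside while the robot is not near it.
It also fails if it takes over 210 s, if anything falls off the work surface, if the arm or the gripper's body presses on something with over 40 N, if the wrist force passes 120 N, or if a joint passes its speed limit or range.

### The arm

A 6-joint arm with a two-finger parallel gripper is mounted at the origin on the work surface. World frame = base frame: x ahead of the robot, y to its left, z up, the work surface at z = 0. Lengths are in m, angles in degrees, forces in N, time in s.
With the tool pointing down it reaches from about 0.35 to 0.875 m from the base axis. Payload 4.2 kg.
Tool frame: the origin (TCP) lies on the centre line of the jaws, within the pads' length; the fingertips stand tip_reach ahead of it and the grasp point (between the pads) is the TCP (tip_reach is the distance from the TCP to the fingertips, in m); z points along the fingers, y is the line along which they close (so a half turn about z gives the same grasp; the last joint's range is limited). The gripper opens to 87 mm and grips with 3 to 60 N. Pads are 19 mm wide; open, the fingers measure 117 mm over their backs; the gripper's body (75 mm by 190 mm) begins 51 mm behind the grasp point.
Start: joints at [-57.204, 22.042, 0.453, 0, -68.411, -14.817], TCP at [0.193, -0.594, 0.202] pointing down, gripper open.
Joint ranges: [-179.83, 179.83], [-69.29, 118.12], [-61.27, 80.66], [-181.25, 117.63], [-171.15, -9.14], [-177.46, 177.46]. Speed limits (degrees/s): [159.86, 159.86, 180, 180, 180, 180].

### API

Orientations are given as a 3x3 rotation matrix whose columns are the frame's x, y, z axes.
In Python, from station import sense, capture, finish_job, tip_reach gives the robot as it stands.
- The arm moves only by the tool arm_command, never from a script. Its argument "deltas" is a list of rows, each a list of 7 numbers: the turn, a rotation vector about the tool's x, y, z in rad, then the shift along the tool's x, y, z in cm, then the closure, from -1 (fully open) to 1 (shut), so that 0 is half open. In form: [[rx, ry, rz, dx, dy, dz, hand], ...]. A call has 1 to 8 rows; each row is the pose to reach, as a shift and turn from the pose commanded when the call began, along the tool's axes at that moment; what a row does not reach only later rows make up. A row lasts 1/12 s, in which the tool goes at most 41.7 mm and 7.16 degrees, less where a joint would pass 70% of its speed; a pose out of reach is approached as far as the arm can. A call with a gripper value outside its range is refused whole. The fingers move at their own pace and stop on an object; the grip force is fixed at half the most. Time passes only in rows, so rows that repeat a pose let the fingers close. It gives the time, the measured TCP pose, the force, the opening and the grip force at its end, in the units of the state.
- sense(): the state, without advancing time (a new reading comes with each control period).
- capture(name): name is "scene" or "top" or "wrist"; returns a dict with "pixels" (384x512x3 uint8, blue, green, red), "fovy" (degrees; the focal length in pixels is half the picture's height over the tangent of half this angle, whatever the lens; pixels are square), "cx", "cy" (the principal point, pixels), "k1" (the pictures are not rectified: a ray, as slopes to the right and down, at radius r is drawn at 1 + k1 r^2 times it, then the intrinsics apply), "rvec" (rotation vector, rad) and "tvec" (3), from world to camera coordinates, as OpenCV has them. Camera axes: x right, y down, z forward; pixel columns grow to the right and rows downward; lengths in m; the calibration is good to about 2 mm. A picture is of the moment at which its call begins. There is no depth.
- finish_job(): hands the job in; it is judged then, once.
The state is a dict: "time_s": time; "joints": joint angles; "joint_velocities": joint speeds; "effort": joint torques, N m; "tcp_pos": TCP position; "ee_rot": TCP orientation; "wrist_force": force on the tool from outside, world axes, zero at the start; "moment": the same for the moment, N m; "gripper_width": opening from 0.0 (shut) to 1.0 (fully open); "gripper_force": force on a finger pad.
Only numpy, scipy, OpenCV 4.12 (cv2) and the standard library are available. Lean on these libraries where they do the work, as an engineer would, in place of code of your own. Each camera call takes 0.05 s, during which the arm holds its last target. There are 200 camera calls.

## Working session

There is one attempt and no reset: what is moved stays moved. The work goes in short steps, Python scripts to look and compute and a tool call to move; the robot and the scene stay as the last step left them, time stands still between calls to the robot, and variables do not carry over. Pictures are saved under pics/ and viewed, at most 14 in all, crops included, and the job is handed in when it is done.

Besides the shell and the picture viewer there is one more tool, called after "Call:" as a command line: name --pt "numbers of a row" for each row, then --argument value for the rest. arm_command: Moves the arm, as the interface text tells. Its arguments: {"type":"object","properties":{"deltas":{"type":"array"}},"required":["deltas"]}

```bash
ls; mkdir -p pics; cat > h.py <<'E'
import numpy as np, cv2, json, pickle
from station import sense, capture, finish_job, tip_reach
def cam(name,save=None):
    c=capture(name); 
    if save: cv2.imwrite('pics/'+save+'.png',c['pixels']); pickle.dump(c,open('pics/'+save+'.pkl','wb'))
    return c
def load(s): return pickle.load(open('pics/'+s+'.pkl','rb'))
def KD(c):
    f=c['pixels'].shape[0]/2/np.tan(np.radians(c['fovy'])/2)
    return np.array([[f,0,c['cx']],[0,f,c['cy']],[0,0,1.]]),np.array([c['k1'],0,0,0.])
def ray(c,uv):
    K,D=KD(c);R=cv2.Rodrigues(np.array(c['rvec'],float))[0];t=np.array(c['tvec'],float).ravel()
    p=cv2.undistortPoints(np.array(uv,float).reshape(-1,1,2),K,D).reshape(-1,2)
    d=np.c_[p,np.ones(len(p))]@R
    return -R.T@t,d
def atz(c,uv,z):
    o,d=ray(c,uv); return o+d*((np.array(z)-o[2])/d[:,2])[:,None]
def tri(c1,uv1,c2,uv2):
    o1,d1=ray(c1,uv1);o2,d2=ray(c2,uv2);out=[]
    for a,b in zip(d1,d2):
        s=np.linalg.lstsq(np.c_[a,-b],o2-o1,rcond=None)[0]
        p,q=o1+a*s[0],o2+b*s[1]; out.append(np.r_[(p+q)/2,np.linalg.norm(p-q)])
    return np.array(out)
def proj(c,P):
    K,D=KD(c);return cv2.projectPoints(np.array(P,float).reshape(-1,1,3),np.array(c['rvec'],float),np.array(c['tvec'],float),K,D)[0].reshape(-1,2)
def mv(dp,yaw=0):
    """world shift (m), yaw about world z deg -> tool shift cm"""
    s=sense();R=np.array(s['ee_rot']);return np.round(R.T@np.array(dp)*100,2)
def to(p): return mv(np.array(p)-np.array(sense()['tcp_pos']))
E
python3 - <<'E'
from h import *
for n in('scene','top'):
    c=cam(n,n+'0'); print(n,c['fovy'],c['k1'],ray(c,[[256,192]]))
print(tip_reach); s=sense(); print(s)
a=load('scene0')['pixels'];b=load('top0')['pixels']
for n,i in(('scene',a),('top',b)): cv2.imwrite(f'pics/{n}0b.png',cv2.resize(i,(800,600),interpolation=cv2.INTER_CUBIC))
E
```

```text
pics
scene 52.55098409132905 0.04657157402698523 (array([1.38505324, 0.97016352, 1.07391475]), array([[-0.51528689, -0.59187761, -0.6201825 ]]))
top 47.64039079352055 -0.05685826107777894 (array([0.32530618, 0.02654279, 1.45042738]), array([[ 0.18505104, -0.00558397, -0.98275441]]))
0.019
{'time_s': 0.1, 'joints': array([-5.72044323e+01,  2.20858682e+01,  3.85595836e-01, -2.31996600e-02,
       -6.84120970e+01, -1.48164417e+01]), 'joint_velocities': array([-0.06473009, -0.07480862,  0.11117009,  0.09206938,  0.05721289,
        0.04883547]), 'effort': array([-8.87789356e-04, -3.91688991e+01,  1.87935019e+01,  4.23180833e+00,
        1.35009759e-02, -7.44630597e-05]), 'tcp_pos': array([ 0.19273301, -0.59391485,  0.20116591]), 'ee_rot': array([[-9.51215071e-01, -3.08527684e-01, -7.45766799e-04],
       [-3.08528555e-01,  9.51213277e-01,  1.85252139e-03],
       [ 1.37829147e-04,  1.99223662e-03, -9.99998006e-01]]), 'wrist_force': array([-0.17613061, -0.19827738, -0.41318362]), 'moment': array([0.03473439, 0.0427695 , 0.00711273]), 'gripper_force': 0.0, 'gripper_width': 0.9995004444568273}
```

View pics/scene0b.png

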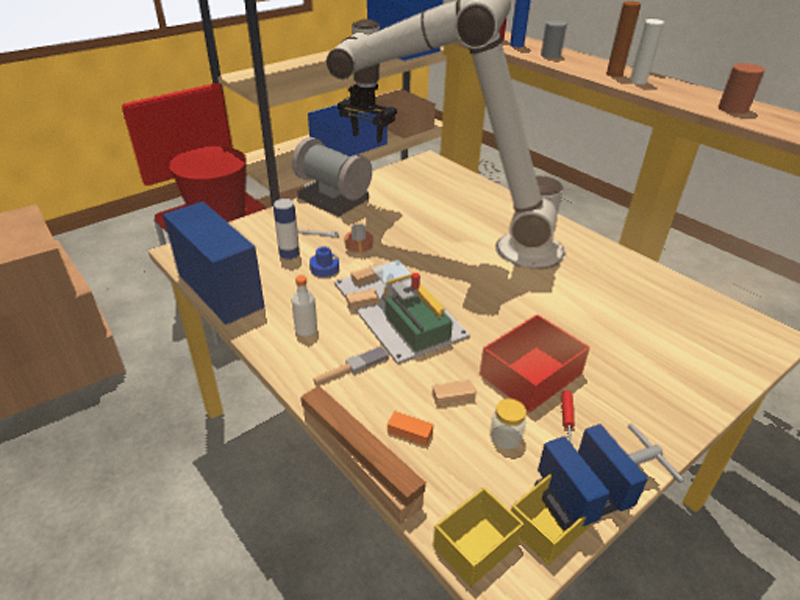

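View pics/top0b.png

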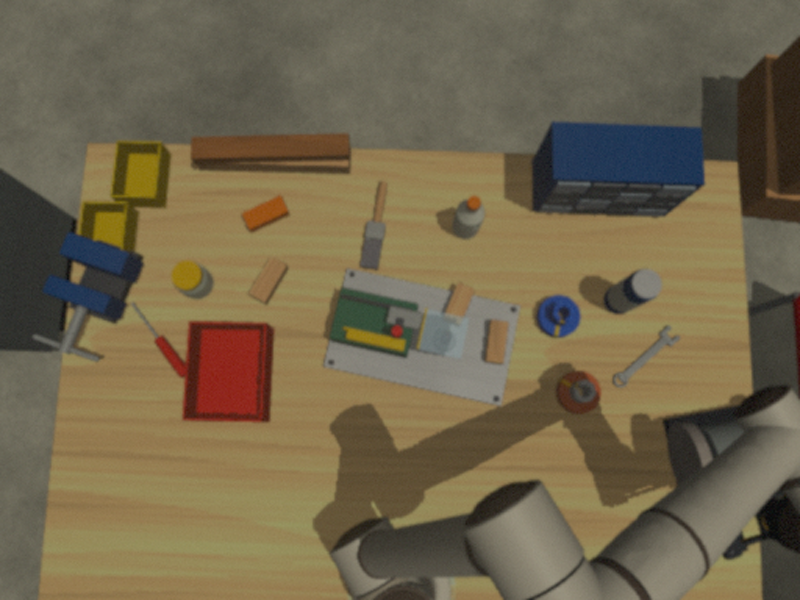

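The scene shows the deck mid-bench with two offcuts on it (top view 460,300 and 497,341), one on the bench (268,279), the tub at (228,371), the drum at (578,392), a blue decoy at (558,315) and the orange look-alike at (265,212). Next I'll enlarge these.

```bash
python3 - <<'E'
from h import *
b=load('top0')['pixels']; a=load('scene0')['pixels']
def crop(i,x0,y0,x1,y1,s): return cv2.resize(i[y0:y1,x0:x1],None,fx=s,fy=s,interpolation=cv2.INTER_CUBIC)
t=crop(b,200,160,400,280,4); cv2.imwrite('pics/c1.png',t)   # 800x480
t=crop(a,200,130,320,235,5.7);cv2.imwrite('pics/c2.png',t[:598,:800])
E
```

```text
(no output)
```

View pics/c1.png

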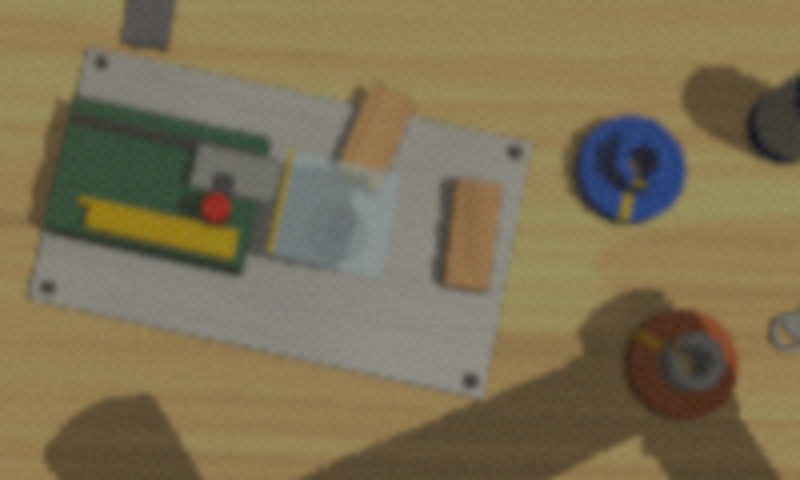

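View pics/c2.png

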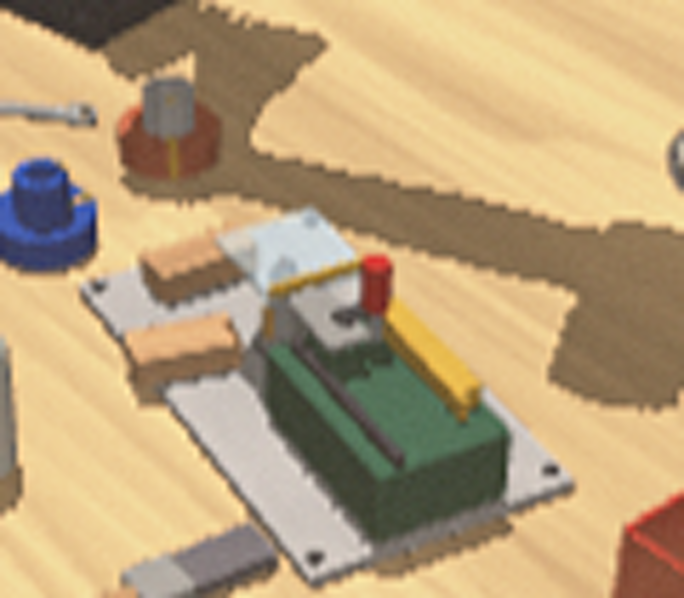

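The crops show the deck corners (c1: 90,47; 530,143; 480,397; 30,297), the knob (216,208), offcut A partly by the guard (375,130), offcut B (470,235), and the drum with its mark up-left (648,340). In c2 the knob top is at (377,262) and the drum mark faces the camera.

```bash
cat >> h.py <<'E'
def fit2(L,W):
    L=np.array(L,float);W=np.array(W,float)[:,:2];lc,wc=L.mean(0),W.mean(0)
    a=L-lc;b=W-wc;th=np.arctan2((a[:,0]*b[:,1]-a[:,1]*b[:,0]).sum(),(a*b).sum())
    R=np.array([[np.cos(th),-np.sin(th)],[np.sin(th),np.cos(th)]]);o=wc-R@lc
    return o,np.degrees(th),np.linalg.norm((L@R.T+o)-W,axis=1)
E
python3 - <<'E'
from h import *
np.set_printoptions(precision=4,suppress=True)
t=load('top0');s=load('scene0')
T=lambda p:np.array(p)/4+[200,160]
S=lambda p:np.array(p)/5.7+[200,130]
c=T([[90,47],[530,143],[480,397],[30,297]]);W=atz(t,c,.012)
print('deck',fit2([[.11,.24],[.11,-.145],[-.11,-.145],[-.11,.24]],W))
sc=S([[315,583],[82,290],[575,487]]) # TL,TR,BL
print('deck scene',atz(s,sc,.012)); print(W)
print('knob tri',tri(t,T([[216,207]]),s,S([[377,262]])))
A=T([[378,83],[412,100],[378,176],[341,160]]);print('A',atz(t,A,.042))
B=T([[457,178],[502,183],[490,290],[443,285]]);print('B',atz(t,B,.040))
print('A tri',tri(t,T([[341,160],[410,98]]),s,S([[235,320],[128,362]])))
P=np.array([[268,258],[289,266],[267,303],[248,293]])*.64;print('C',atz(t,P,.028))
print('drum hub',tri(t,T([[692,360]]),s,S([[168,83]])), 'flange',atz(t,T([[682,357],[645,338]]),.03))
tub=np.array([[189,324],[271,324],[270,420],[184,418]])*.64; print('tub rim',atz(t,tub,.09),atz(t,tub,.09).mean(0))
for n,p,z in(('glue',[473,205],.17),('spray',[645,285],.18),('jar',[188,278],.09),('blue',[558,312],.05)): print(n,atz(t,np.array([p])*.64,z))
E
```

```text
deck (array([ 0.5112, -0.0788]), np.float64(-10.886333136248247), array([0.0028, 0.0025, 0.0032, 0.0028]))
deck scene [[ 0.6679  0.1482  0.012 ]
 [ 0.5982 -0.2245  0.012 ]
 [ 0.4591  0.1898  0.012 ]]
[[ 0.6627  0.134   0.012 ]
 [ 0.5909 -0.2397  0.012 ]
 [ 0.3778 -0.198   0.012 ]
 [ 0.4492  0.1749  0.012 ]]
knob tri [[0.51   0.0242 0.1409 0.0018]]
A [[ 0.6322 -0.108   0.042 ]
 [ 0.6187 -0.1363  0.042 ]
 [ 0.5542 -0.1089  0.042 ]
 [ 0.5666 -0.0783  0.042 ]]
B [[ 0.5547 -0.1741  0.04  ]
 [ 0.5517 -0.2112  0.04  ]
 [ 0.4633 -0.2015  0.04  ]
 [ 0.4663 -0.1631  0.04  ]]
A tri [[ 0.5628 -0.0757  0.0545  0.0047]
 [ 0.624  -0.1351  0.0082  0.0093]]
C [[0.6769 0.3056 0.028 ]
 [0.6605 0.2592 0.028 ]
 [0.5783 0.3015 0.028 ]
 [0.5988 0.3436 0.028 ]]
drum hub [[ 0.4092 -0.3582  0.0687  0.0003]] flange [[ 0.4137 -0.3606  0.03  ]
 [ 0.4284 -0.3304  0.03  ]]
tub rim [[0.5192 0.446  0.09  ]
 [0.5243 0.2787 0.09  ]
 [0.3324 0.2693 0.09  ]
 [0.3305 0.4409 0.09  ]] [0.4266 0.3587 0.09  ]
glue [[ 0.7613 -0.1194  0.17  ]]
spray [[ 0.608  -0.4522  0.18  ]]
jar [[0.6147 0.456  0.09  ]]
blue [[ 0.5732 -0.3137  0.05  ]]
```

Call:
arm_command --pt "0 0 0 -4 4 -4 -1" --pt "0 0 0 -8 8 -7 -1" --pt "0 0 0 -11 11 -9 -1" --pt "0 0 0 -14 14 -9 -1" --pt "0 0 0 -16.4 16.3 -10 -1" --pt "0 0 0 -16.4 16.3 -10 -1" --pt "0 0 0 -16.4 16.3 -10 -1"

```text
time_s: 0.68
tcp_pos: [0.3008, -0.3854, 0.3048]
ee_rot: [[-0.949, -0.314, 0.004], [-0.314, 0.949, -0.002], [-0.003, -0.003, -1.0]]
wrist_force: [-0.4, -0.0, -1.1]
gripper_width: 0.998
gripper_force: 0.0
```

Call:
arm_command --pt "0 0 0 -3 3 0 -1" --pt "0 0 0 -5.9 5.9 0 -1" --pt "0 0 0 -8.8 8.8 0 -1" --pt "0 0 0 -11.7 11.7 0 -1" --pt "0 0 0 -14.6 14.6 0 -1" --pt "0 0 0 -16.4 16.3 0 -1" --pt "0 0 0 -16.4 16.3 0 -1"

```text
time_s: 1.27
tcp_pos: [0.4057, -0.1801, 0.3016]
ee_rot: [[-0.95, -0.313, -0.0], [-0.313, 0.95, 0.001], [-0.0, 0.001, -1.0]]
wrist_force: [-0.8, -0.7, -0.5]
gripper_width: 1.005
gripper_force: 0.0
```

Call:
arm_command --pt "0 0 0.1 -3 3 0 -1" --pt "0 0 0.2 -5.9 5.9 0 -1" --pt "0 0 0.3 -8.8 8.8 0 -1" --pt "0 0 0.4 -11.7 11.7 0 -1" --pt "0 0 0.5 -14.6 14.6 0 -1" --pt "0 0 0.506 -16.4 16.3 0 -1" --pt "0 0 0.506 -16.4 16.3 0 -1" --pt "0 0 0.506 -16.4 16.3 0 -1"

```text
time_s: 1.93
tcp_pos: [0.5101, 0.023, 0.301]
ee_rot: [[-0.982, 0.189, -0.003], [0.189, 0.982, -0.001], [0.002, -0.001, -1.0]]
wrist_force: [-0.3, 0.2, 0.0]
gripper_width: 0.999
gripper_force: 0.0
```

```bash
python3 - <<'E'
from h import *
np.set_printoptions(precision=4,suppress=True)
s=sense();print(s['tcp_pos'],s['ee_rot'],s['joints'],s['wrist_force'])
c=cam('wrist','w1');print(ray(c,[[256,192]]),c['fovy'],c['k1'],proj(c,[[.51,.0242,.146],s['tcp_pos']]))
cv2.imwrite('pics/w1b.png',cv2.resize(c['pixels'],(800,600),interpolation=cv2.INTER_CUBIC))
E
```

```text
[0.5101 0.023  0.301 ] [[-0.9819  0.1894 -0.0025]
 [ 0.1894  0.9819 -0.0008]
 [ 0.0023 -0.0013 -1.    ]] [  20.8149    7.5701   -5.1296   -0.0076  -77.4512 -121.7337] [-0.3384  0.1584  0.0228]
(array([0.4418, 0.0367, 0.4833]), array([[ 0.2496, -0.0392, -0.9676]])) 66.30541030167693 -0.02377695724672638 [[253.9424 176.5635]
 [252.6606 224.4433]]
```

View pics/w1b.png

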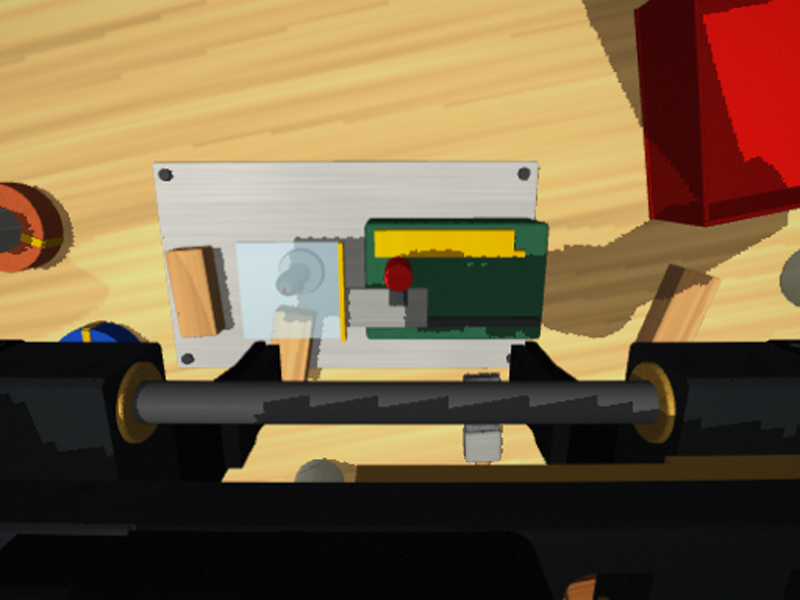

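The wrist view shows the knob top at (398,270), deck corners at (153,163), (540,162), (180,367), offcut A under the guard's edge at (293,340), offcut B at (193,292) and C at (680,300).

```bash
python3 - <<'E'
from h import *
np.set_printoptions(precision=4,suppress=True)
c=load('w1');P=lambda p:np.array(p)*.64
W=atz(c,P([[153,163],[540,162],[180,367]]),.012)
print(fit2([[-.11,-.145],[-.11,.24],[.11,-.145]],W))
k=atz(c,P([[398,271]]),.146);print(k)
print('tub',atz(c,P([[637,10],[650,219]]),.09))
print('drum flange',atz(c,P([[10,225]]),.03), 'A',atz(c,P([[276,307],[317,312]]),.042),'B',atz(c,P([[166,250],[211,247],[222,332],[178,337]]),.04))
print(to([*k[0][:2],.130]))
E
```

```text
(array([ 0.5133, -0.0752]), np.float64(-10.904625460118192), array([0.0008, 0.0017, 0.0022]))
[[0.5065 0.0258 0.146 ]]
tub [[0.3511 0.2433 0.09  ]
 [0.5136 0.2433 0.09  ]]
drum flange [[ 0.409  -0.3491  0.03  ]] A [[ 0.5392 -0.1042  0.042 ]
 [ 0.5521 -0.065   0.042 ]] B [[ 0.4632 -0.1963  0.04  ]
 [ 0.4689 -0.1518  0.04  ]
 [ 0.5549 -0.1659  0.04  ]
 [ 0.5515 -0.2122  0.04  ]]
[ 0.36  0.31 17.14]
```

Call:
arm_command --pt "0 0 0 0.1 0.3 3 -1" --pt "0 0 0 0.1 0.3 6.5 -1" --pt "0 0 0 0.1 0.3 10 -1" --pt "0 0 0 0.1 0.3 13 -1" --pt "0 0 0 0.1 0.3 15.5 -1" --pt "0 0 0 0.1 0.3 17 -1" --pt "0 0 0 0.1 0.3 17 -1"

```text
time_s: 2.57
tcp_pos: [0.5064, 0.0234, 0.1288]
ee_rot: [[-0.981, 0.194, -0.008], [0.194, 0.981, -0.002], [0.007, -0.003, -1.0]]
wrist_force: [-0.3, -0.9, -0.4]
gripper_width: 0.997
gripper_force: 0.0
```

Call:
arm_command --pt "0 0 0 0 0 0 1" --pt "0 0 0 0 0 0 1" --pt "0 0 0 0 0 0 1" --pt "0 0 0 0 0 0 1" --pt "0 0 0 0 0 0 1" --pt "0 0 0 0 0 0 1" --pt "0 0 0 0 0 0 1" --pt "0 0 0 0 0 0 1"

```text
time_s: 3.23
tcp_pos: [0.5096, 0.0258, 0.1323]
ee_rot: [[-0.982, 0.191, 0.0], [0.191, 0.982, 0.0], [-0.0, 0.0, -1.0]]
wrist_force: [-0.6, 0.6, 0.9]
gripper_width: 0.475
gripper_force: 0.0
```

```bash
python3 - <<'E'
from h import *
np.set_printoptions(precision=4,suppress=True)
s=sense();print(s['tcp_pos'],s['ee_rot'],s['wrist_force'],s['gripper_width'],s['gripper_force'])
E
```

```text
[0.5096 0.0258 0.1323] [[-0.9816  0.1909  0.0003]
 [ 0.1909  0.9816  0.0001]
 [-0.0003  0.0002 -1.    ]] [-0.573   0.6475  0.9451] 0.47531137385768407 0.0
```

Call:
arm_command --pt "0 0 0 0 0 0 1" --pt "0 0 0 0 0 0 1" --pt "0 0 0 0 0 0 1" --pt "0 0 0 0 0 0 1" --pt "0 0 0 0 0 0 1" --pt "0 0 0 0 0 0 1"

```text
time_s: 3.73
tcp_pos: [0.5096, 0.0257, 0.1321]
ee_rot: [[-0.982, 0.191, -0.0], [0.191, 0.982, -0.0], [0.0, -0.0, -1.0]]
wrist_force: [0.0, -0.5, -0.5]
gripper_width: 0.041
gripper_force: 0.0
```

Call:
arm_command --pt "0 0 0 0 1.5 0 1" --pt "0 0 0 0 3 0 1" --pt "0 0 0 0 5 0 1" --pt "0 0 0 0 7 0 1" --pt "0 0 0 0 9 0 1" --pt "0 0 0 0 11 0 1" --pt "0 0 0 0 12.3 0 1" --pt "0 0 0 0 12.3 0 1"

```text
time_s: 4.4
tcp_pos: [0.5337, 0.1485, 0.132]
ee_rot: [[-0.982, 0.189, 0.001], [0.189, 0.982, 0.0], [-0.001, 0.0, -1.0]]
wrist_force: [1.0, -1.0, 0.2]
gripper_width: 0.003
gripper_force: 0.0
```

```bash
python3 - <<'E'
from h import *
np.set_printoptions(precision=4,suppress=True)
s=sense();print(s['tcp_pos'],s['wrist_force'],s['gripper_width'],s['gripper_force'])
p=np.array(s['tcp_pos'])[:2]-[.5133,-.0752];th=np.radians(-10.9);R=np.array([[np.cos(th),-np.sin(th)],[np.sin(th),np.cos(th)]]);print(R.T@p, R.T@(np.array([.5096,.0258])-[.5133,-.0752]))
E
```

```text
[0.5337 0.1485 0.132 ] [ 0.9675 -1.0305  0.1602] 0.003223554347262102 0.0
[-0.0222  0.2235] [-0.0227  0.0985]
```

```bash
python3 - <<'E'
from h import *
c=cam('wrist','w2');s=cam('scene','s2');print(proj(c,[sense()['tcp_pos']]),proj(s,[sense()['tcp_pos']]))
a=cv2.resize(c['pixels'][100:384,60:450],(780,568))[:330]; b=cv2.resize(s['pixels'][110:240,190:320],None,fx=2.07,fy=2.07)
b=cv2.resize(s['pixels'][130:230,180:470-0],(780,269),interpolation=cv2.INTER_CUBIC)
cv2.imwrite('pics/w2b.png',np.vstack([a,b]))
E
```

```text
[[249.35524707 223.53214756]] [[282.25040009 194.44645891]]
```

View pics/w2b.png

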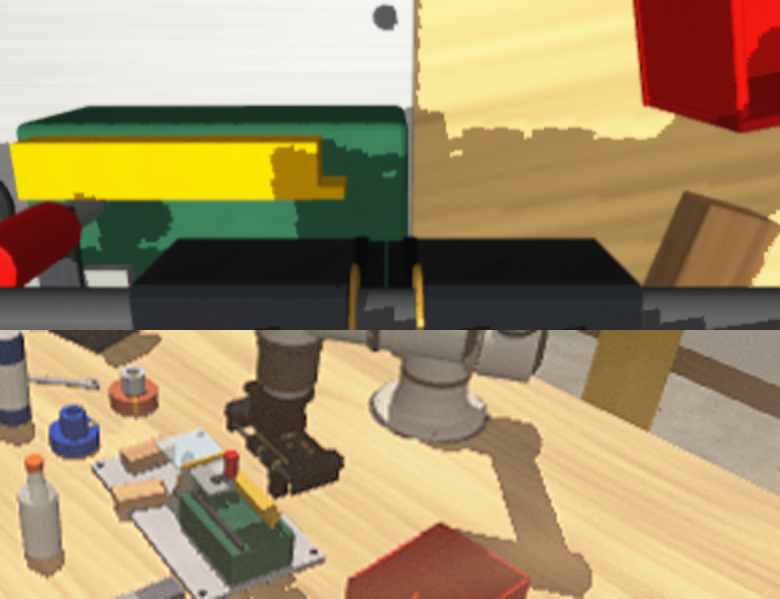

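The picture shows the jaws shut with nothing between them and the knob still at guard 0 (crop 0-90,210-260), so the grasp missed. I'll check where the fingertips and knob really project.

```bash
python3 - <<'E'
from h import *
np.set_printoptions(precision=4,suppress=True)
c=load('w1')
R=np.array([[-.9819,.1894,-.0025],[.1894,.9819,-.0008],[.0023,-.0013,-1]]);p=np.array([.5101,.023,.301])
for dx in(-.0095,.0095):
  for dy in(-.0435,.0435): print(proj(c,[p+R@[dx,dy,.019]])/.64)
c=load('w2');print('cam',ray(c,[[256,192]])[0]);print('knob now pred top/base',proj(c,[[.509,.0255,.146],[.509,.0255,.104]]))
im=c['pixels'].astype(int);m=(im[...,2]>120)&(im[...,1]<60)&(np.arange(512)[None]<250)
n,l,st,ce=cv2.connectedComponentsWithStats(m.astype(np.uint8));
for i in range(1,n):
  if st[i,4]>50: print(st[i],ce[i])
for nm in('top0','scene0','s2'):
  c=load(nm);im=c['pixels'].astype(int);m=(im[...,2]>110)&(im[...,1]<60)&(im[...,0]<60)
  n,l,st,ce=cv2.connectedComponentsWithStats(m.astype(np.uint8))
  for i in range(1,n):
    if 8<st[i,4]<200: print(nm,st[i],ce[i])
  print(nm,proj(c,[[.509,.0255,.146],[.509,.0255,.125],[.509,.0255,.104]]))
E
```

```text
[[301.9151 354.9877]]
[[487.6729 354.9315]]
[[299.7202 316.136 ]]
[[489.8052 316.0574]]
cam [0.4648 0.1619 0.3142]
knob now pred top/base [[ 50.7308 230.6465]
 [ 87.1788 209.5249]]
[ 35 219  34  25 686] [ 51.2886 232.0671]
top0 [123 206  10   1  10] [127.5 206. ]
top0 [121 207  49  63 134] [159.1493 247.0821]
top0 [251 208   6   7  34] [253.5    211.2941]
top0 [100 216  21  30 191] [110.6178 228.6806]
top0 [[253.3326 212.0379]
 [253.2996 212.9904]
 [253.2676 213.9139]]
scene0 [157 124  12  14  82] [161.1463 131.061 ]
scene0 [ 99 136   7  11  37] [102.0811 140.2973]
scene0 [264 175   4  10  31] [265.4194 179.8387]
scene0 [324 202  24  13  59] [337.2373 207.4915]
scene0 [359 250   8  24  66] [362.0758 263.1061]
scene0 [364 251   2  10  11] [364.7273 255.2727]
scene0 [[266.3752 174.9681]
 [266.1868 179.1192]
 [266.0017 183.2024]]
s2 [157 124  12  14  92] [160.9565 131.1196]
s2 [105 131  14   5  14] [111.5    133.1429]
s2 [ 99 136   7  11  38] [102.     140.2895]
s2 [264 175   4  10  32] [265.5    179.9375]
s2 [328 202  20  11  41] [339.0244 206.0488]
s2 [360 250   7  24  52] [361.5769 263.8654]
s2 [[266.3752 174.9681]
 [266.1868 179.1192]
 [266.0017 183.2024]]
```

```bash
python3 - <<'E'
from h import *
np.set_printoptions(precision=4,suppress=True)
s=sense();p=np.array(s['tcp_pos']);R=np.array(s['ee_rot'])
w=load('w2');c=load('s2')
def mark(im,cm,k,x0,y0):
    for d,col in((0,(0,255,0)),(.019,(255,0,255)),(-.051,(255,255,0))):
        q=(proj(cm,[p+R@[0,0,d]])[0]-[x0,y0])*k; cv2.drawMarker(im,tuple(int(v) for v in q),col,cv2.MARKER_CROSS,14,1)
a=cv2.resize(w['pixels'][170:320,150:350],None,fx=4,fy=4,interpolation=cv2.INTER_CUBIC);mark(a,w,4,150,170)
b=cv2.resize(c['pixels'][140:220,230:330],None,fx=7,fy=7,interpolation=cv2.INTER_CUBIC);mark(b,c,7,230,140)
a=cv2.resize(a,(400,300));b=cv2.resize(b,(400,320))
o=np.zeros((320,800,3),np.uint8);o[:300,:400]=a;o[:,400:]=b;cv2.imwrite('pics/g.png',o)
E
```

```text
(no output)
```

View pics/g.png

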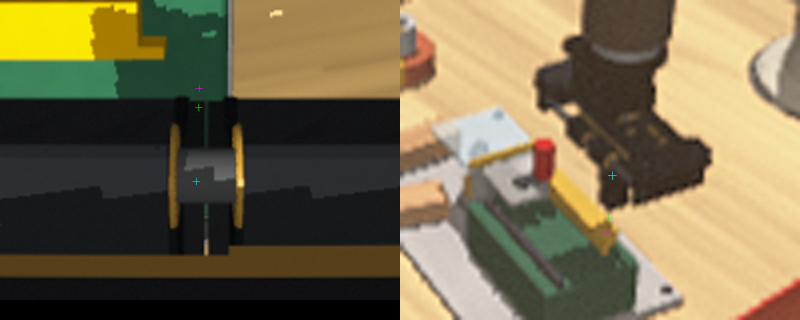

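The markers show the real fingertips (scene crop 612,207) about 3 cm above where the tip should be (607,232), so the tip reading is off. I'll probe the bench gently to measure it.

Call:
arm_command --pt "0 0 0 0 0 -3 1" --pt "0 0 0 1 -0.5 -6 1" --pt "0 0 0 4 -2.5 -8 1" --pt "0 0 0 7 -5 -8 1" --pt "0 0 0 10 -7 -8 1" --pt "0 0 0 13 -9 -8 1" --pt "0 0 0 14.9 -10 -8 1" --pt "0 0 0 14.9 -10 -8 1"

```text
time_s: 5.17
tcp_pos: [0.3635, 0.0738, 0.2122]
ee_rot: [[-0.981, 0.192, -0.001], [0.192, 0.981, 0.001], [0.001, 0.001, -1.0]]
wrist_force: [-0.0, -0.7, -0.1]
gripper_width: 0.002
gripper_force: 0.0
```

Call:
arm_command --pt "0 0 0 0 0 3 1" --pt "0 0 0 0 0 6 1" --pt "0 0 0 0 0 9 1" --pt "0 0 0 0 0 12 1" --pt "0 0 0 0 0 14.5 1" --pt "0 0 0 0 0 16.5 1" --pt "0 0 0 0 0 17.5 1" --pt "0 0 0 0 0 17.5 1"

```text
time_s: 5.83
tcp_pos: [0.3663, 0.0751, 0.0352]
ee_rot: [[-0.981, 0.192, -0.005], [0.192, 0.981, -0.003], [0.004, -0.004, -1.0]]
wrist_force: [-0.2, -0.3, 0.8]
gripper_width: 0.004
gripper_force: 0.0
```

Call:
arm_command --pt "0 0 0 0 0 0.3 1" --pt "0 0 0 0 0 0.6 1" --pt "0 0 0 0 0 0.9 1" --pt "0 0 0 0 0 1.2 1" --pt "0 0 0 0 0 1.5 1" --pt "0 0 0 0 0 1.8 1" --pt "0 0 0 0 0 1.8 1"

```text
time_s: 6.42
tcp_pos: [0.3674, 0.0766, 0.0188]
ee_rot: [[-0.982, 0.191, -0.001], [0.191, 0.982, -0.0], [0.0, -0.0, -1.0]]
wrist_force: [0.4, 0.3, 0.0]
gripper_width: 0.007
gripper_force: 0.0
```

Call:
arm_command --pt "0 0 0 0 0 0.2 1" --pt "0 0 0 0 0 0.4 1" --pt "0 0 0 0 0 0.6 1" --pt "0 0 0 0 0 0.8 1" --pt "0 0 0 0 0 0.8 1"

```text
time_s: 6.83
tcp_pos: [0.3674, 0.0765, 0.0108]
ee_rot: [[-0.982, 0.191, -0.001], [0.191, 0.982, -0.001], [0.001, -0.001, -1.0]]
wrist_force: [-0.6, 0.0, -0.1]
gripper_width: 0.005
gripper_force: 0.0
```

Call:
arm_command --pt "0 0 0 0 0 0.2 1" --pt "0 0 0 0 0 0.4 1" --pt "0 0 0 0 0 0.6 1" --pt "0 0 0 0 0 0.6 1"

```text
time_s: 7.17
tcp_pos: [0.3674, 0.0765, 0.0048]
ee_rot: [[-0.982, 0.191, -0.001], [0.191, 0.982, -0.0], [0.001, -0.001, -1.0]]
wrist_force: [-0.0, 0.6, 0.8]
gripper_width: 0.002
gripper_force: 0.0
```

```bash
python3 - <<'E'
from h import *
c=cam('scene','s3');s=sense();p=np.array(s['tcp_pos']);print(p)
x,y=proj(c,[p])[0];x0,y0=int(x)-45,int(y)-45
a=cv2.resize(c['pixels'][y0:y0+80,x0:x0+90],None,fx=6,fy=6,interpolation=cv2.INTER_CUBIC)
for d,col in((0,(0,255,0)),(.019,(255,0,255)),(-.051,(255,255,0))):
    q=(proj(c,[p-[0,0,d]])[0]-[x0,y0])*6;cv2.drawMarker(a,tuple(int(v) for v in q),col,cv2.MARKER_CROSS,14,1)
cv2.imwrite('pics/g2.png',a)
E
```

```text
[0.36754573 0.07659737 0.0049314 ]
```

View pics/g2.png

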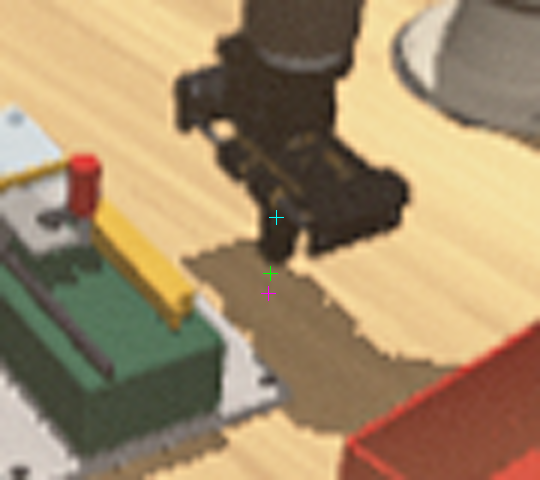

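The tip shows at (270,262), about 29 mm above the predicted tip (268,293). I'll carry on probing.

Call:
arm_command --pt "0 0 0 0 0 0.3 1" --pt "0 0 0 0 0 0.6 1" --pt "0 0 0 0 0 0.9 1" --pt "0 0 0 0 0 1.0 1" --pt "0 0 0 0 0 1.0 1"

```text
time_s: 7.63
tcp_pos: [0.3674, 0.0765, -0.0052]
ee_rot: [[-0.982, 0.191, -0.001], [0.191, 0.982, -0.001], [0.001, -0.001, -1.0]]
wrist_force: [0.6, 0.1, 0.3]
gripper_width: 0.005
gripper_force: 0.0
```

Call:
arm_command --pt "0 0 0 0 0 0.1 1" --pt "0 0 0 0 0 0.2 1" --pt "0 0 0 0 0 0.3 1" --pt "0 0 0 0 0 0.3 1"

```text
time_s: 7.97
tcp_pos: [0.3676, 0.0767, -0.008]
ee_rot: [[-0.982, 0.191, -0.0], [0.191, 0.982, -0.0], [0.0, -0.0, -1.0]]
wrist_force: [-0.0, -0.0, 0.8]
gripper_width: 0.006
gripper_force: 0.0
```

Call:
arm_command --pt "0 0 0 0 0 0.1 1" --pt "0 0 0 0 0 0.2 1" --pt "0 0 0 0 0 0.2 1"

```text
time_s: 8.22
tcp_pos: [0.3676, 0.0767, -0.01]
ee_rot: [[-0.982, 0.191, -0.0], [0.191, 0.982, -0.0], [0.0, -0.0, -1.0]]
wrist_force: [-0.9, 0.0, 0.3]
gripper_width: 0.007
gripper_force: 0.0
```

Call:
arm_command --pt "0 0 0 0 0 0.1 1" --pt "0 0 0 0 0 0.2 1" --pt "0 0 0 0 0 0.2 1"

```text
time_s: 8.47
tcp_pos: [0.3676, 0.0766, -0.012]
ee_rot: [[-0.982, 0.191, -0.0], [0.191, 0.982, -0.0], [0.0, -0.0, -1.0]]
wrist_force: [0.4, -0.1, 0.4]
gripper_width: 0.004
gripper_force: 0.0
```

Call:
arm_command --pt "0 0 0 0 0 0.1 1" --pt "0 0 0 0 0 0.1 1"

```text
time_s: 8.63
tcp_pos: [0.3676, 0.0767, -0.013]
ee_rot: [[-0.982, 0.191, -0.0], [0.191, 0.982, -0.0], [0.0, -0.0, -1.0]]
wrist_force: [-0.4, 0.7, -0.3]
gripper_width: 0.006
gripper_force: 0.0
```

Call:
arm_command --pt "0 0 0 0 0 0.1 1" --pt "0 0 0 0 0 0.1 1"

```text
time_s: 8.8
tcp_pos: [0.3676, 0.0766, -0.014]
ee_rot: [[-0.982, 0.191, -0.0], [0.191, 0.982, -0.0], [0.0, -0.0, -1.0]]
wrist_force: [-0.1, 0.1, 0.2]
gripper_width: 0.002
gripper_force: 0.0
```

Call:
arm_command --pt "0 0 0 0 0 0.1 1" --pt "0 0 0 0 0 0.1 1"

```text
time_s: 8.97
tcp_pos: [0.3677, 0.0767, -0.015]
ee_rot: [[-0.982, 0.191, -0.0], [0.191, 0.982, -0.0], [0.0, -0.0, -1.0]]
wrist_force: [0.2, -0.1, 0.5]
gripper_width: 0.008
gripper_force: 0.0
```

Call:
arm_command --pt "0 0 0 0 0 0.1 1" --pt "0 0 0 0 0 0.1 1"

```text
time_s: 9.13
tcp_pos: [0.3676, 0.0766, -0.016]
ee_rot: [[-0.982, 0.191, -0.0], [0.191, 0.982, -0.0], [0.0, -0.0, -1.0]]
wrist_force: [1.2, 0.2, -0.8]
gripper_width: 0.007
gripper_force: 0.0
```

```bash
python3 - <<'E'
from h import *
c=cam('scene','s4');s=sense();p=np.array(s['tcp_pos']);print(p,s['wrist_force'])
x,y=proj(c,[p])[0];x0,y0=int(x)-35,int(y)-45
a=cv2.resize(c['pixels'][y0:y0+65,x0:x0+65],None,fx=8,fy=8,interpolation=cv2.INTER_CUBIC)
for d,col in((0,(0,255,0)),(.019,(255,0,255)),(-.011,(255,255,0))):
    q=(proj(c,[p-[0,0,d]])[0]-[x0,y0])*8;cv2.drawMarker(a,tuple(int(v) for v in q),col,cv2.MARKER_CROSS,14,1)
cv2.imwrite('pics/g3.png',a)
E
```

```text
[ 0.36763533  0.07668053 -0.01593024] [-0.50916632 -0.04615164  0.16524469]
```

View pics/g3.png

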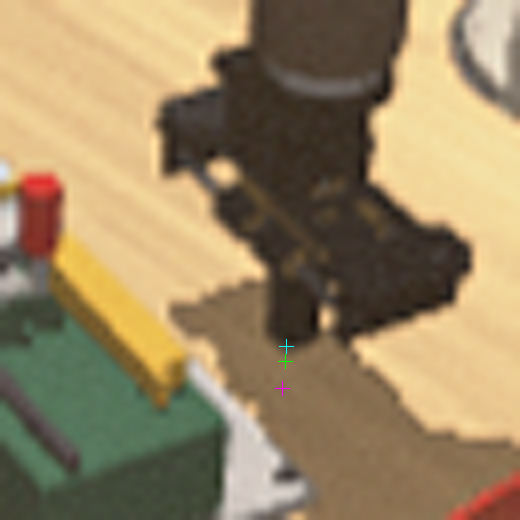

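Call:
arm_command --pt "0 0 0 0 0 0.1 1" --pt "0 0 0 0 0 0.1 1"

```text
time_s: 9.35
tcp_pos: [0.3676, 0.0767, -0.017]
ee_rot: [[-0.982, 0.191, -0.0], [0.191, 0.982, -0.0], [0.0, -0.0, -1.0]]
wrist_force: [0.7, 0.6, -0.3]
gripper_width: 0.006
gripper_force: 0.0
```

Call:
arm_command --pt "0 0 0 0 0 0.1 1" --pt "0 0 0 0 0 0.1 1"

```text
time_s: 9.52
tcp_pos: [0.3676, 0.0767, -0.018]
ee_rot: [[-0.982, 0.191, -0.0], [0.191, 0.982, -0.0], [0.0, -0.0, -1.0]]
wrist_force: [-0.2, -0.1, -0.2]
gripper_width: 0.005
gripper_force: 0.0
```

Call:
arm_command --pt "0 0 0 0 0 0.1 1" --pt "0 0 0 0 0 0.1 1"

```text
time_s: 9.68
tcp_pos: [0.3676, 0.0767, -0.019]
ee_rot: [[-0.982, 0.191, -0.0], [0.191, 0.982, -0.0], [0.0, -0.0, -1.0]]
wrist_force: [0.3, 0.3, 0.0]
gripper_width: 0.0
gripper_force: 0.0
```

Call:
arm_command --pt "0 0 0 0 0 0.1 1" --pt "0 0 0 0 0 0.1 1"

```text
time_s: 9.85
tcp_pos: [0.3677, 0.0767, -0.0199]
ee_rot: [[-0.982, 0.191, -0.0], [0.191, 0.982, -0.0], [0.0, -0.0, -1.0]]
wrist_force: [0.4, 0.3, -0.3]
gripper_width: 0.008
gripper_force: 0.0
```

Call:
arm_command --pt "0 0 0 0 0 0.1 1" --pt "0 0 0 0 0 0.1 1"

```text
time_s: 10.02
tcp_pos: [0.3678, 0.0767, -0.0201]
ee_rot: [[-0.982, 0.19, 0.0], [0.19, 0.982, -0.0], [-0.0, -0.0, -1.0]]
wrist_force: [-2.4, -0.5, 14.2]
gripper_width: 0.006
gripper_force: 6.7
```

Call:
arm_command --pt "0 0 0 0 0 0.1 1" --pt "0 0 0 0 0 0.1 1"

```text
time_s: 10.18
tcp_pos: [0.3678, 0.0767, -0.0201]
ee_rot: [[-0.982, 0.19, 0.0], [0.19, 0.982, -0.0], [-0.0, -0.0, -1.0]]
wrist_force: [-5.9, -0.2, 28.0]
gripper_width: 0.002
gripper_force: 14.0
```

Call:
arm_command --pt "0 0 0 0 0 0.1 1" --pt "0 0 0 0 0 0.1 1"

```text
time_s: 10.35
tcp_pos: [0.3678, 0.0768, -0.0202]
ee_rot: [[-0.982, 0.189, 0.0], [0.189, 0.982, -0.0], [-0.0, -0.0, -1.0]]
wrist_force: [-10.0, -0.6, 42.7]
gripper_width: 0.006
gripper_force: 21.2
```

Call:
arm_command --pt "0 0 0 0 0 0.1 1" --pt "0 0 0 0 0 0.1 1"

```text
time_s: 10.52
tcp_pos: [0.3678, 0.0768, -0.0203]
ee_rot: [[-0.982, 0.189, 0.001], [0.189, 0.982, -0.0], [-0.001, -0.0, -1.0]]
wrist_force: [-14.2, -0.6, 56.5]
gripper_width: 0.004
gripper_force: 28.5
```

Call:
arm_command --pt "0 0 0 0 0 0.1 1" --pt "0 0 0 0 0 0.1 1"

```text
time_s: 10.68
tcp_pos: [0.3678, 0.0768, -0.0204]
ee_rot: [[-0.982, 0.188, 0.001], [0.188, 0.982, -0.001], [-0.001, -0.0, -1.0]]
wrist_force: [-16.7, 0.0, 72.0]
gripper_width: 0.003
gripper_force: 35.9
```

The bench is touched at a reported z of -0.020, so the true grasp point is 39 mm above the reported TCP. I'll apply that offset and retry the knob.

Call:
arm_command --pt "0 0 0 0 0 -2 1" --pt "0 0 0 0 0 -5 -1" --pt "0 0 0 0 0 -9 -1" --pt "0 0 0 0 0 -13 -1" --pt "0 0 0 -2 0 -17 -1" --pt "0 0 0 -5 -0.8 -18.5 -1" --pt "0 0 0 -8 -1.2 -18.5 -1" --pt "0 0 0 -11 -1.8 -18.5 -1"

```text
time_s: 11.35
tcp_pos: [0.4743, 0.038, 0.1622]
ee_rot: [[-0.982, 0.19, 0.005], [0.19, 0.982, 0.002], [-0.004, 0.003, -1.0]]
wrist_force: [-0.9, 0.6, -0.8]
gripper_width: 0.447
gripper_force: 0.0
```

Call:
arm_command --pt "0 0 0 -2.5 -0.4 0 -1" --pt "0 0 0 -3.8 -0.5 0 -1" --pt "0 0 0 -3.8 -0.5 0 -1" --pt "0 0 0 -3.8 -0.5 2 -1" --pt "0 0 0 -3.8 -0.5 4 -1" --pt "0 0 0 -3.8 -0.5 6 -1" --pt "0 0 0 -3.8 -0.5 6.8 -1" --pt "0 0 0 -3.8 -0.5 6.8 -1"

```text
time_s: 12.02
tcp_pos: [0.5063, 0.0255, 0.0902]
ee_rot: [[-0.982, 0.191, -0.005], [0.191, 0.982, -0.001], [0.005, -0.002, -1.0]]
wrist_force: [0.1, 0.3, -1.1]
gripper_width: 0.98
gripper_force: 0.0
```

Call:
arm_command --pt "0 0 0 0 0 0 1" --pt "0 0 0 0 0 0 1" --pt "0 0 0 0 0 0 1" --pt "0 0 0 0 0 0 1" --pt "0 0 0 0 0 0 1" --pt "0 0 0 0 0 0 1" --pt "0 0 0 0 0 0 1" --pt "0 0 0 0 0 0 1"

```text
time_s: 12.68
tcp_pos: [0.5086, 0.0259, 0.0923]
ee_rot: [[-0.982, 0.191, 0.0], [0.191, 0.982, 0.0], [-0.0, 0.0, -1.0]]
wrist_force: [-0.0, 0.1, 0.7]
gripper_width: 0.48
gripper_force: 0.0
```

Call:
arm_command --pt "0 0 0 0 0 0 1" --pt "0 0 0 0 0 0 1" --pt "0 0 0 0 0 0 1" --pt "0 0 0 0 0 0 1" --pt "0 0 0 0 0 0 1" --pt "0 0 0 0 0 0 1"

```text
time_s: 13.18
tcp_pos: [0.5084, 0.0255, 0.0921]
ee_rot: [[-0.982, 0.191, -0.0], [0.191, 0.982, -0.001], [0.0, -0.001, -1.0]]
wrist_force: [1.0, -2.7, 0.9]
gripper_width: 0.244
gripper_force: 30.0
```

Knob gripped. Draw back.

Call:
arm_command --pt "0 0 0 0 1.5 0 1" --pt "0 0 0 0 3.5 0 1" --pt "0 0 0 0 5.5 0 1" --pt "0 0 0 0 7.5 0 1" --pt "0 0 0 0 9.5 0 1" --pt "0 0 0 0 11.2 0 1" --pt "0 0 0 0 12.3 0 1" --pt "0 0 0 0 12.3 0 1"

```text
time_s: 13.85
tcp_pos: [0.5308, 0.1454, 0.0919]
ee_rot: [[-0.982, 0.19, -0.004], [0.19, 0.982, -0.005], [0.003, -0.005, -1.0]]
wrist_force: [-0.4, -9.8, 3.8]
gripper_width: 0.245
gripper_force: 30.0
```

Call:
arm_command --pt "0 0 0 0.4 0 0 1" --pt "0 0 0 0.8 0 0 1" --pt "0 0 0 1.2 0 0 1" --pt "0 0 0 1.6 0 0 1" --pt "0 0 0 2.0 0 0 1" --pt "0 0 0 2.1 0 0 1" --pt "0 0 0 2.1 0 0 1"

```text
time_s: 14.43
tcp_pos: [0.5112, 0.1478, 0.092]
ee_rot: [[-0.982, 0.191, -0.001], [0.191, 0.982, -0.004], [0.0, -0.004, -1.0]]
wrist_force: [3.2, -10.4, -0.6]
gripper_width: 0.243
gripper_force: 30.0
```

Call:
arm_command --pt "0 0 0 0 -0.4 0 1" --pt "0 0 0 0 -0.8 0 1" --pt "0 0 0 0 -1.2 0 1" --pt "0 0 0 0 -1.5 0 1" --pt "0 0 0 0 -1.5 0 1"

```text
time_s: 14.85
tcp_pos: [0.5084, 0.1329, 0.092]
ee_rot: [[-0.981, 0.192, -0.001], [0.192, 0.981, -0.004], [0.0, -0.004, -1.0]]
wrist_force: [4.0, -9.8, -0.9]
gripper_width: 0.247
gripper_force: 30.0
```

Call:
arm_command --pt "0 0 0 0 0 0 -1" --pt "0 0 0 0 0 0 -1" --pt "0 0 0 0 0 0 -1" --pt "0 0 0 0 0 0 -1" --pt "0 0 0 0 0 0 -1" --pt "0 0 0 0 0 0 -1" --pt "0 0 0 0 0 0 -1"

```text
time_s: 15.43
tcp_pos: [0.5086, 0.1363, 0.0922]
ee_rot: [[-0.982, 0.191, 0.0], [0.191, 0.982, 0.0], [-0.0, 0.0, -1.0]]
wrist_force: [-0.4, -0.7, -0.6]
gripper_width: 0.69
gripper_force: 0.0
```

Call:
arm_command --pt "0 0 0 0 0 -2 -1" --pt "0 0 0 0 0 -5 -1" --pt "0 0 0 0 0 -8 -1" --pt "0 0 0 0 -3 -11 -1" --pt "0 0 0 0 -7 -12 -1" --pt "0 0 0 0 -11 -12 -1" --pt "0 0 0 0 -13 -12 -1" --pt "0 0 0 0 -13 -12 -1"

```text
time_s: 16.1
tcp_pos: [0.4825, 0.0056, 0.2127]
ee_rot: [[-0.981, 0.195, 0.0], [0.195, 0.981, 0.0], [-0.0, 0.0, -1.0]]
wrist_force: [-0.6, -0.7, -0.0]
gripper_width: 0.996
gripper_force: 0.0
```

```bash
python3 - <<'E'
from h import *
s=sense();print(s['tcp_pos'])
c=cam('wrist','w3');t=cam('top','t3')
a=cv2.resize(c['pixels'][0:250],(800,390),interpolation=cv2.INTER_CUBIC)
b=cv2.resize(t['pixels'][150:290,90:512],(633,210),interpolation=cv2.INTER_CUBIC)
o=np.zeros((600,800,3),np.uint8);o[:390]=a;o[390:,:633]=b;cv2.imwrite('pics/w3b.png',o)
E
```

```text
[0.48247794 0.00555125 0.21273457]
```

View pics/w3b.png

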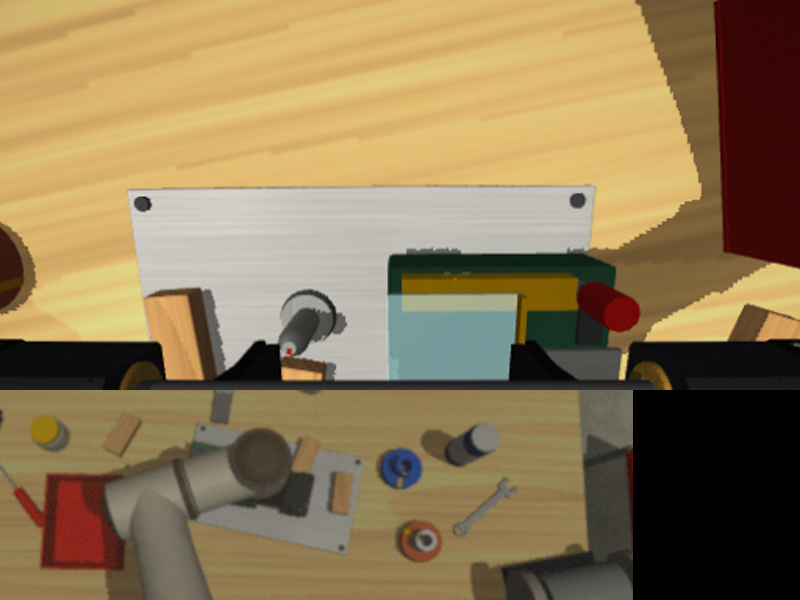

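The view shows the knob hooked at (608,305), the guard held back, the shaft end with a red dash at (289,350), and offcuts A and B still in place. Now offcut A.

```bash
cat >> h.py <<'E'
ZO=.039
def go(x,y,zreal,ang=None):
    """print tool shift(cm) and rz to put true grasp point at x,y,z with tool-y at world angle ang (mod 180)"""
    s=sense();R=np.array(s['ee_rot']);d=R.T@(np.array([x,y,zreal-ZO])-s['tcp_pos'])*100
    cur=np.degrees(np.arctan2(R[1,1],R[0,1]));rz=0
    if ang is not None: rz=-((ang-cur+90)%180-90)
    print('shift',np.round(d,2),'rz',round(np.radians(rz),3),'j6',round(s['joints'][5],1),'| tcp',np.round(s['tcp_pos'],4),'F',np.round(s['wrist_force'],1),'w',round(s['gripper_width'],3))
E
python3 - <<'E'
from h import *
np.set_printoptions(precision=4,suppress=True)
c=load('w3');print('spindle',atz(c,[[184.5,224.5]],.09))
P=lambda p:np.array(p)/[1.5625,1.56]
print('deck',fit2([[-.11,-.145],[-.11,.24]],atz(c,P([[127,189],[595,185]]),.012)))
go(.590,-.105,.036,65)
E
```

```text
spindle [[ 0.5142 -0.0778  0.09  ]]
deck (array([ 0.513, -0.077]), np.float64(-10.835926287159936), array([0.0015, 0.0015]))
shift [-12.59  -9.04  21.54] rz 0.243 j6 -121.3 | tcp [0.4837 0.0078 0.2124] F [ 0.3  0.5 -0.2] w 1.001
```

Call:
arm_command --pt "0 0 0.06 -3 -2 0 -1" --pt "0 0 0.12 -6 -4.3 2 -1" --pt "0 0 0.2 -9 -6.5 4 -1" --pt "0 0 0.24 -12.6 -9 6 -1" --pt "0 0 0.243 -12.6 -9 10 -1" --pt "0 0 0.243 -12.6 -9 14 -1" --pt "0 0 0.243 -12.6 -9 17 -1" --pt "0 0 0.243 -12.6 -9 17 -1"

```text
time_s: 16.87
tcp_pos: [0.5852, -0.1032, 0.0342]
ee_rot: [[-0.906, 0.422, -0.015], [0.422, 0.906, 0.0], [0.014, -0.006, -1.0]]
wrist_force: [-0.6, -0.4, -0.6]
gripper_width: 1.002
gripper_force: 0.0
```

```bash
python3 - <<'E'
from h import *
go(.590,-.105,.036,65)
E
```

```text
shift [-0.57  0.06  3.72] rz 0.0 j6 -120.4 | tcp [ 0.5852 -0.1032  0.0342] F [-0.6 -0.4 -0.6] w 1.002
```

Call:
arm_command --pt "0 0 0 0 0 2 -1" --pt "0 0 0 0 0 4 -1" --pt "0 0 0 0 0 4.5 -1" --pt "0 0 0 0 0 4.5 1" --pt "0 0 0 0 0 4.5 1" --pt "0 0 0 0 0 4.5 1" --pt "0 0 0 0 0 4.5 1" --pt "0 0 0 0 0 4.5 1"

```text
time_s: 17.53
tcp_pos: [0.5911, -0.104, -0.0015]
ee_rot: [[-0.907, 0.421, 0.002], [0.421, 0.907, 0.0], [-0.002, 0.001, -1.0]]
wrist_force: [-0.1, 0.0, 0.1]
gripper_width: 0.708
gripper_force: 0.0
```

Call:
arm_command --pt "0 0 0 0 0 0 1" --pt "0 0 0 0 0 0 1" --pt "0 0 0 0 0 0 1" --pt "0 0 0 0 0 0 1" --pt "0 0 0 0 0 0 1" --pt "0 0 0 0 0 0 1"

```text
time_s: 18.03
tcp_pos: [0.5903, -0.1042, -0.0026]
ee_rot: [[-0.907, 0.422, 0.0], [0.422, 0.907, -0.0], [-0.0, -0.0, -1.0]]
wrist_force: [-0.2, -0.0, 1.9]
gripper_width: 0.465
gripper_force: 29.4
```

Call:
arm_command --pt "0 0 0 0 0 -2 1" --pt "0 0 0 0 0 -5 1" --pt "0 0 0 0 0 -9 1" --pt "0 0 0 0 0 -13 1" --pt "0 0 0 0 0 -17 1" --pt "0 0 0 0 0 -19 1" --pt "0 0 0 0 0 -19 1"

```text
time_s: 18.62
tcp_pos: [0.5935, -0.1044, 0.1936]
ee_rot: [[-0.907, 0.421, 0.012], [0.421, 0.907, -0.0], [-0.011, 0.005, -1.0]]
wrist_force: [-0.2, -0.2, -1.2]
gripper_width: 0.464
gripper_force: 29.4
```

```bash
python3 - <<'E'
from h import *
go(.426,.352,.23,90)
E
```

```text
shift [3.441e+01 3.434e+01 3.000e-02] rz -0.434 j6 -120.4 | tcp [ 0.5935 -0.1044  0.1936] F [-0.2 -0.2 -1.2] w 0.464
```

Call:
arm_command --pt "0 0 0 2 1.8 0 1" --pt "0 0 0 5 4.4 0 1" --pt "0 0 0 8 7.1 0 1" --pt "0 0 0 11 9.8 0 1" --pt "0 0 0 14 12.5 0 1" --pt "0 0 0 17 15.1 0 1" --pt "0 0 0 18.8 16.7 0 1"

```text
time_s: 19.2
tcp_pos: [0.488, 0.1288, 0.1862]
ee_rot: [[-0.908, 0.42, -0.002], [0.42, 0.908, 0.0], [0.002, -0.001, -1.0]]
wrist_force: [0.4, 0.2, -0.9]
gripper_width: 0.463
gripper_force: 29.4
```

Call:
arm_command --pt "0 0 -0.06 3 2.7 0 1" --pt "0 0 -0.13 6 5.3 0 1" --pt "0 0 -0.2 9 8 0 1" --pt "0 0 -0.28 12 10.7 0 1" --pt "0 0 -0.36 15 13.3 0 1" --pt "0 0 -0.434 17.5 15.5 0 1" --pt "0 0 -0.434 18.8 16.7 0 1" --pt "0 0 -0.434 18.8 16.7 0 1"

```text
time_s: 19.87
tcp_pos: [0.3885, 0.3601, 0.1858]
ee_rot: [[-1.0, -0.003, -0.001], [-0.003, 1.0, -0.001], [0.001, -0.001, -1.0]]
wrist_force: [-0.5, -0.3, -1.3]
gripper_width: 0.468
gripper_force: 29.4
```

Call:
arm_command --pt "0 0 0 0 0 3 1" --pt "0 0 0 0 0 6.5 1" --pt "0 0 0 0 0 10 1" --pt "0 0 0 0 0 13 1" --pt "0 0 0 0 0 15 1" --pt "0 0 0 0 0 15 1" --pt "0 0 0 0 0 15 -1" --pt "0 0 0 0 0 15 -1"

```text
time_s: 20.53
tcp_pos: [0.391, 0.3578, 0.0382]
ee_rot: [[-1.0, 0.001, 0.001], [0.001, 1.0, 0.001], [-0.001, 0.001, -1.0]]
wrist_force: [0.1, 0.6, 0.1]
gripper_width: 0.541
gripper_force: 0.0
```

Call:
arm_command --pt "0 0 0 0 0 0 -1" --pt "0 0 0 0 0 0 -1" --pt "0 0 0 0 0 0 -1" --pt "0 0 0 0 0 0 -1" --pt "0 0 0 0 0 -4 -1" --pt "0 0 0 0 0 -8 -1" --pt "0 0 0 0 0 -12 -1" --pt "0 0 0 0 0 -15 -1"

```text
time_s: 21.2
tcp_pos: [0.3908, 0.3579, 0.1912]
ee_rot: [[-1.0, 0.001, 0.003], [0.001, 1.0, 0.004], [-0.003, 0.004, -1.0]]
wrist_force: [1.0, 0.2, 0.1]
gripper_width: 0.993
gripper_force: 0.0
```

```bash
python3 - <<'E'
from h import *
np.set_printoptions(precision=4,suppress=True)
c=cam('top','t4');go(.509,-.187,.1,8)
cv2.imwrite('pics/t4b.png',cv2.resize(c['pixels'][110:290,80:480],(800,360),interpolation=cv2.INTER_CUBIC))
E
```

```text
shift [-11.4  -54.92  13.1 ] rz 1.432 j6 -150.1 | tcp [0.3932 0.3605 0.1972] F [0.3 1.1 5. ] w 1.0
```

View pics/t4b.png

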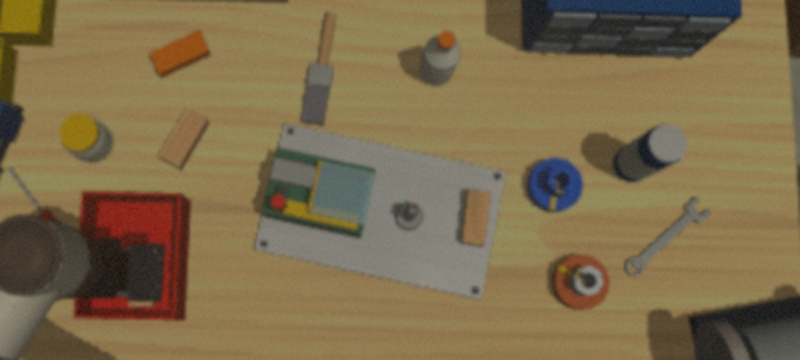

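The top view shows the deck clear of A, the guard held back, B at (477,217), C at (184,138) and the drum at (580,281), all where they were. C is nearest, so it goes next.

```bash
python3 - <<'E'
from h import *
np.set_printoptions(precision=4,suppress=True)
t=load('t4');T=lambda p:np.array(p)/2+[80,110]
def quad(p,z):
    W=atz(t,T(p),z);d=(W[3]-W[0]+W[2]-W[1])[:2]/2;w=(W[1]-W[0]+W[2]-W[3])[:2]/2
    print(W.mean(0),'L',np.linalg.norm(d),'W',np.linalg.norm(w),'short ang',np.degrees(np.arctan2(w[1],w[0])),'long',np.degrees(np.arctan2(d[1],d[0])))
    return W.mean(0),np.degrees(np.arctan2(d[1],d[0]))+90
p,a=quad([[187,108],[209,121],[181,168],[158,155]],.03)
go(p[0],p[1],.025,a)
quad([[468,189],[491,191],[484,246],[460,243]],.04)
E
```

```text
[0.6289 0.3009 0.03  ] L 0.0922226575130699 W 0.044474128400929444 short ang -118.36477662837305 long 152.38350992364198
shift [-23.34  -6.22  21.3 ] rz 0.483 j6 -150.1 | tcp [0.3932 0.3605 0.1972] F [0.3 1.1 5. ] w 1.0
[ 0.5086 -0.1863  0.04  ] L 0.09090407840942119 W 0.038669124524261696 short ang -94.47411963159179 long 172.39736685759868
```

Call:
arm_command --pt "0 0 0.06 -3 -0.8 0 -1" --pt "0 0 0.14 -6.5 -1.7 0 -1" --pt "0 0 0.22 -10 -2.7 0 -1" --pt "0 0 0.3 -13.5 -3.6 1 -1" --pt "0 0 0.4 -17 -4.6 3 -1" --pt "0 0 0.483 -20.5 -5.5 6 -1" --pt "0 0 0.483 -23.3 -6.2 9 -1" --pt "0 0 0.483 -23.3 -6.2 11 -1"

```text
time_s: 21.92
tcp_pos: [0.6265, 0.2929, 0.0741]
ee_rot: [[-0.883, 0.469, 0.0], [0.469, 0.883, -0.001], [-0.0, -0.0, -1.0]]
wrist_force: [-0.1, 0.2, -0.4]
gripper_width: 1.002
gripper_force: 0.0
```

Call:
arm_command --pt "0 0 0 0 0 0 -1" --pt "0 0 0 0 0 0 -1" --pt "0 0 0 0 0 0 -1"

```text
time_s: 22.17
tcp_pos: [0.6234, 0.2958, 0.079]
ee_rot: [[-0.886, 0.464, 0.002], [0.464, 0.886, 0.001], [-0.002, 0.002, -1.0]]
wrist_force: [-0.4, 0.0, 1.7]
gripper_width: 1.002
gripper_force: 0.0
```

```bash
python3 - <<'E'
from h import *
go(.629,.301,.025,242.4)
c=cam('wrist','w5');print(proj(c,[[.629,.301,.03]]))
E
```

```text
shift [-0.24  0.71  9.3 ] rz -0.001 j6 -156.5 | tcp [0.6234 0.2958 0.079 ] F [-0.4  0.   1.7] w 1.002
[[261.72032052 205.68932661]]
```

Call:
arm_command --pt "0 0 0 -0.2 0.7 3 -1" --pt "0 0 0 -0.2 0.7 6 -1" --pt "0 0 0 -0.2 0.7 8.5 -1" --pt "0 0 0 -0.2 0.7 9.2 -1" --pt "0 0 0 -0.2 0.7 9.2 1" --pt "0 0 0 -0.2 0.7 9.2 1" --pt "0 0 0 -0.2 0.7 9.2 1" --pt "0 0 0 -0.2 0.7 9.2 1"

```text
time_s: 22.88
tcp_pos: [0.6294, 0.3014, -0.012]
ee_rot: [[-0.885, 0.465, 0.004], [0.465, 0.885, 0.003], [-0.002, 0.004, -1.0]]
wrist_force: [-0.4, 0.6, -0.0]
gripper_width: 0.782
gripper_force: 0.0
```

Call:
arm_command --pt "0 0 0 0 0 0 1" --pt "0 0 0 0 0 0 1" --pt "0 0 0 0 0 0 1" --pt "0 0 0 0 0 0 1" --pt "0 0 0 0 0 0 1" --pt "0 0 0 0 0 0 1" --pt "0 0 0 0 0 0 1"

```text
time_s: 23.47
tcp_pos: [0.6285, 0.3005, -0.0143]
ee_rot: [[-0.885, 0.465, 0.001], [0.465, 0.885, 0.001], [-0.001, 0.001, -1.0]]
wrist_force: [-1.1, 0.2, 2.6]
gripper_width: 0.477
gripper_force: 30.0
```

Call:
arm_command --pt "0 0 0 0 0 -2 1" --pt "0 0 0 0 0 -5 1" --pt "0 0 0 0 0 -9 1" --pt "0 0 0 0 0 -13 1" --pt "0 0 0 0 0 -17 1" --pt "0 0 0 0 0 -20 1" --pt "0 0 0 0 0 -20 1"

```text
time_s: 24.05
tcp_pos: [0.6314, 0.3017, 0.1938]
ee_rot: [[-0.885, 0.465, 0.012], [0.465, 0.885, 0.007], [-0.008, 0.012, -1.0]]
wrist_force: [0.7, 0.8, 0.8]
gripper_width: 0.48
gripper_force: 30.0
```

```bash
python3 - <<'E'
from h import *
go(.462,.359,.22,90)
E
```

```text
shift [17.67 -2.81  1.11] rz -0.483 j6 -156.6 | tcp [0.6314 0.3017 0.1938] F [0.7 0.8 0.8] w 0.48
```

Call:
arm_command --pt "0 0 -0.07 3 -0.5 0 1" --pt "0 0 -0.15 6 -1 0 1" --pt "0 0 -0.23 9.5 -1.5 0 1" --pt "0 0 -0.32 13 -2 0 1" --pt "0 0 -0.42 16 -2.6 0 1" --pt "0 0 -0.483 17.4 -2.8 0 1" --pt "0 0 -0.483 17.4 -2.8 2 1" --pt "0 0 -0.483 17.4 -2.8 5 1"

```text
time_s: 24.72
tcp_pos: [0.4612, 0.3584, 0.1375]
ee_rot: [[-1.0, -0.001, 0.005], [-0.001, 1.0, 0.005], [-0.005, 0.005, -1.0]]
wrist_force: [0.8, 0.8, -0.5]
gripper_width: 0.477
gripper_force: 30.0
```

Call:
arm_command --pt "0 0 0 0 0 3 1" --pt "0 0 0 0 0 6 1" --pt "0 0 0 0 0 9 1" --pt "0 0 0 0 0 9 1" --pt "0 0 0 0 0 9 -1" --pt "0 0 0 0 0 9 -1" --pt "0 0 0 0 0 9 -1" --pt "0 0 0 0 0 9 -1"

```text
time_s: 25.38
tcp_pos: [0.462, 0.3576, 0.0474]
ee_rot: [[-1.0, 0.001, 0.003], [0.001, 1.0, 0.003], [-0.003, 0.003, -1.0]]
wrist_force: [-0.1, 0.0, 0.2]
gripper_width: 0.699
gripper_force: 0.0
```

Call:
arm_command --pt "0 0 0 0 0 0 -1" --pt "0 0 0 0 0 0 -1" --pt "0 0 0 0 0 -3 -1" --pt "0 0 0 0 0 -7 -1" --pt "0 0 0 0 0 -11 -1" --pt "0 0 0 0 0 -15 -1" --pt "0 0 0 0 0 -15 -1"

```text
time_s: 25.97
tcp_pos: [0.465, 0.3598, 0.2055]
ee_rot: [[-1.0, -0.001, 0.014], [-0.0, 1.0, 0.013], [-0.014, 0.013, -1.0]]
wrist_force: [1.1, 0.9, 1.4]
gripper_width: 0.996
gripper_force: 0.0
```

```bash
python3 - <<'E'
from h import *
go(.509,-.186,.23,82.4)
E
```

```text
shift [ -4.36 -54.6    0.83] rz 0.133 j6 -143.7 | tcp [0.465  0.3598 0.2055] F [1.1 0.9 1.4] w 0.996
```

Call:
arm_command --pt "0 0 0 -0.3 -3 0 -1" --pt "0 0 0 -0.5 -7 0 -1" --pt "0 0 0 -1 -11 0 -1" --pt "0 0 0 -1.2 -15 0 -1" --pt "0 0 0 -1.5 -19 0 -1" --pt "0 0 0 -1.8 -23 0 -1" --pt "0 0 0 -2.1 -27 0 -1"

```text
time_s: 26.55
tcp_pos: [0.4814, 0.0846, 0.1957]
ee_rot: [[-1.0, 0.001, 0.001], [0.001, 1.0, 0.001], [-0.001, 0.001, -1.0]]
wrist_force: [1.0, 0.1, -0.2]
gripper_width: 1.001
gripper_force: 0.0
```

Call:
arm_command --pt "0 0 0.05 -0.3 -4 0 -1" --pt "0 0 0.1 -0.6 -8 0 -1" --pt "0 0 0.133 -0.9 -12 0 -1" --pt "0 0 0.133 -1.2 -16 0 -1" --pt "0 0 0.133 -1.6 -20 0 -1" --pt "0 0 0.133 -2 -24 0 -1" --pt "0 0 0.133 -2.3 -27.6 0 -1" --pt "0 0 0.133 -2.3 -27.6 0 -1"

```text
time_s: 27.22
tcp_pos: [0.5044, -0.1947, 0.1951]
ee_rot: [[-0.99, 0.14, 0.001], [0.14, 0.99, -0.001], [-0.001, -0.001, -1.0]]
wrist_force: [1.2, 0.9, -0.1]
gripper_width: 1.001
gripper_force: 0.0
```

Call:
arm_command --pt "0 0 0 0 0 0 -1" --pt "0 0 0 0 0 0 -1" --pt "0 0 0 0 0 0 -1"

```text
time_s: 27.47
tcp_pos: [0.5043, -0.1888, 0.1953]
ee_rot: [[-0.991, 0.133, 0.0], [0.133, 0.991, 0.0], [-0.0, 0.0, -1.0]]
wrist_force: [0.3, 0.0, -0.1]
gripper_width: 1.003
gripper_force: 0.0
```

```bash
python3 - <<'E'
from h import *
np.set_printoptions(precision=4,suppress=True)
go(.509,-.186,.045,82.9)
c=cam('wrist','w6');print(proj(c,[[.509,-.186,.038],[.5135,-.0765,.09],[.409,-.357,.066]]))
cv2.imwrite('pics/w6b.png',cv2.resize(c['pixels'][0:300],(800,469),interpolation=cv2.INTER_CUBIC))
# red dash pixels
im=c['pixels'].astype(int);p=proj(c,[[.5135,-.0765,.09]])[0];x,y=int(p[0]),int(p[1])
sub=im[y-14:y+15,x-14:x+15];m=(sub[...,2]-sub[...,1]>50)
ys,xs=np.nonzero(m);print(np.c_[xs+x-14,ys+y-14].tolist())
E
```

```text
shift [-0.42  0.33 18.93] rz -0.009 j6 -94.4 | tcp [ 0.5043 -0.1888  0.1953] F [ 0.3  0.  -0.1] w 1.003
[[255.5958 179.7058]
 [364.6662 180.9935]
 [ 79.2465 113.4973]]
[[363, 181], [364, 181], [363, 182], [364, 182], [362, 183], [363, 183], [364, 183], [362, 184], [363, 184], [364, 184]]
```

View pics/w6b.png

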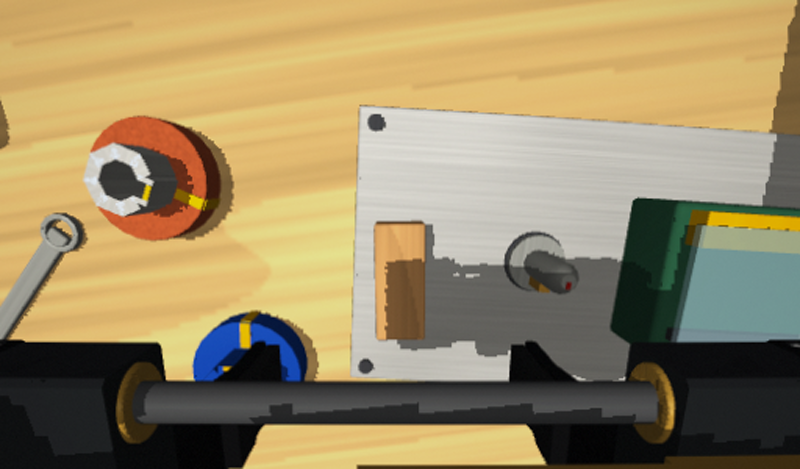

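The wrist view shows B at (400,280), shaft end (566,284) with the dash pointing down-left, the brass key at (540,285), and the drum at (118,180) on the hub top with marks at (147,190) and (200,202). I'll measure the key and drum angles from these.

```bash
cat > yel.py <<'E'
from h import *
def comps(im,m,x0,y0,x1,y1,mn=3):
    k=np.zeros(m.shape,np.uint8);k[y0:y1,x0:x1]=m[y0:y1,x0:x1]
    n,l,st,ce=cv2.connectedComponentsWithStats(k,connectivity=8)
    return [(np.argwhere(l==i)[:,::-1],st[i],ce[i]) for i in range(1,n) if st[i,4]>=mn]
def yellow(im):
    h=cv2.cvtColor(im,cv2.COLOR_BGR2HSV);return (h[...,0]>18)&(h[...,0]<35)&(h[...,1]>140)&(h[...,2]>60)
E
python3 - <<'E'
from yel import *
np.set_printoptions(precision=4,suppress=True)
c=load('w6');im=c['pixels'];h=cv2.cvtColor(im,cv2.COLOR_BGR2HSV)
print('drum');
for p,st,ce in comps(im,yellow(im),45,65,150,165): print(st,ce, p.tolist() if len(p)<60 else '')
print('key region hsv'); 
m=(h[...,1]>110)&(h[...,0]>10)&(h[...,0]<35)
for p,st,ce in comps(im,m,320,140,385,200): print(st,ce,p.tolist() if len(p)<60 else '')
print(proj(c,[[.5135,-.0765,.022],[.5135,-.0765,.048]]))
cv2.imwrite('pics/z.png',np.hstack([cv2.resize(im[145:200,315:380],(390,330),interpolation=cv2.INTER_CUBIC),cv2.resize(im[65:160,45:150],(365,330),interpolation=cv2.INTER_CUBIC)]))
E
```

```text
drum
[ 91 118   6  10  41] [ 93.5122 122.7073] [[93, 118], [93, 119], [94, 119], [95, 119], [96, 119], [92, 120], [93, 120], [94, 120], [95, 120], [96, 120], [92, 121], [93, 121], [94, 121], [95, 121], [96, 121], [92, 122], [93, 122], [94, 122], [95, 122], [96, 122], [92, 123], [93, 123], [94, 123], [95, 123], [91, 124], [92, 124], [93, 124], [94, 124], [95, 124], [91, 125], [92, 125], [93, 125], [94, 125], [95, 125], [91, 126], [92, 126], [93, 126], [94, 126], [92, 127], [93, 127], [94, 127]]
[112 121  30  14 194] [125.567  127.9948] 
key region hsv
[339 177  13  10  64] [344.1719 182.4219] 
[[344.3557 168.8772]
 [351.1879 172.9502]]
```

View pics/z.png

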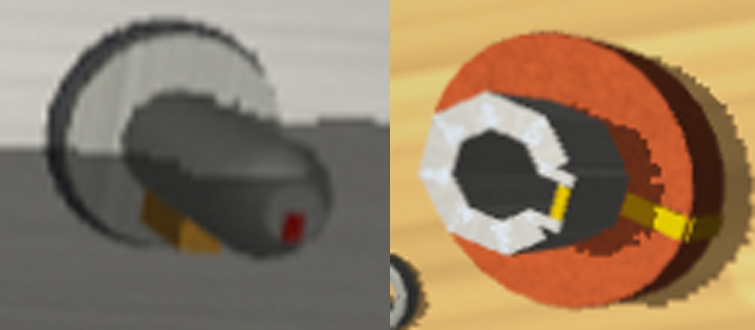

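The crop shows the dash running from (297,214) to (291,242), the key's flank from (143,190) to (140,226) with its top corner at (182,249), the hub centre at (495,174) with its mark at (560,203), and the flange centre at (565,168) with its mark at (658,217).

```bash
python3 - <<'E'
from h import *
np.set_printoptions(precision=4,suppress=True)
c=load('w6');A=lambda a:np.degrees(np.arctan2(a[1],a[0]))
L=lambda p:np.array(p)/6+[315,145]
d=atz(c,L([[297,214],[291,242]]),.09);print('dash',d,A(d[1]-d[0]))
ax=np.array([.513,-.0768,0])
k=atz(c,L([[182,249]]),.048)[0]-ax;print('corner',np.hypot(*k[:2]),A(k)+13.2)
f=atz(c,L([[143,190],[140,226]]),.022);print('flank',A(f[1]-f[0]),np.hypot(*(f[1]-ax)[:2]),A(f[1]-ax)+13.2)
D=lambda p:(np.array(p)-[390,0])/[3.476,3.474]+[45,65]
h=atz(c,D([[495,174]]),.066)[0];hm=atz(c,[[93.5,122.7]],.066)[0];print('hub',h,A(hm-h),np.hypot(*(hm-h)[:2]))
fl=atz(c,D([[565,168]]),.03)[0];fm=atz(c,D([[658,217]]),.03)[0];print('fl',fl,A(fm-fl),np.hypot(*(fm-fl)[:2]))
print('hubmark about flange axis',A(hm-fl))
E
```

```text
dash [[ 0.5131 -0.0767  0.09  ]
 [ 0.5178 -0.0778  0.09  ]] -14.172474344241957
corner 0.017162475982834446 -11.700700532845229
flank -8.113746697339327 0.01874290371339928 -12.437157943008458
hub [ 0.41   -0.3617  0.066 ] 59.094434893099944 0.019828409812792883
fl [ 0.4085 -0.3588  0.03  ] 53.672541342332416 0.03353003602505508
hubmark about flange axis 50.73693870682449
```

Call:
arm_command --pt "0 0 0 -0.4 0.3 4 -1" --pt "0 0 0 -0.4 0.3 8 -1" --pt "0 0 0 -0.4 0.3 12 -1" --pt "0 0 0 -0.4 0.3 15 -1" --pt "0 0 0 -0.4 0.3 17.5 -1" --pt "0 0 0 -0.4 0.3 18.9 -1" --pt "0 0 0 -0.4 0.3 18.9 1" --pt "0 0 0 -0.4 0.3 18.9 1"

```text
time_s: 28.18
tcp_pos: [0.5089, -0.1862, 0.006]
ee_rot: [[-0.991, 0.132, -0.001], [0.132, 0.991, -0.0], [0.001, -0.0, -1.0]]
wrist_force: [0.6, -0.2, 0.9]
gripper_width: 0.917
gripper_force: 0.0
```

Call:
arm_command --pt "0 0 0 0 0 0 1" --pt "0 0 0 0 0 0 1" --pt "0 0 0 0 0 0 1" --pt "0 0 0 0 0 0 1" --pt "0 0 0 0 0 0 1" --pt "0 0 0 0 0 0 1" --pt "0 0 0 0 0 0 1" --pt "0 0 0 0 0 0 1"

```text
time_s: 28.85
tcp_pos: [0.5089, -0.1872, 0.0065]
ee_rot: [[-0.991, 0.134, 0.0], [0.134, 0.991, -0.0], [-0.0, -0.0, -1.0]]
wrist_force: [-1.0, 0.3, 2.8]
gripper_width: 0.436
gripper_force: 30.0
```

Call:
arm_command --pt "0 0 0 0 0 0 1" --pt "0 0 0 0 0 -2 1" --pt "0 0 0 0 0 -5 1" --pt "0 0 0 0 0 -9 1" --pt "0 0 0 0 0 -13 1" --pt "0 0 0 0 0 -17 1" --pt "0 0 0 0 0 -18.9 1" --pt "0 0 0 0 0 -18.9 1"

```text
time_s: 29.52
tcp_pos: [0.5117, -0.1879, 0.2008]
ee_rot: [[-0.991, 0.133, 0.011], [0.133, 0.991, -0.002], [-0.011, -0.001, -1.0]]
wrist_force: [-0.0, -0.1, -1.2]
gripper_width: 0.435
gripper_force: 30.0
```

```bash
python3 - <<'E'
from h import *
go(.425,.36,.235,90)
E
```

```text
shift [15.89 53.15  0.27] rz -0.133 j6 -94.6 | tcp [ 0.5117 -0.1879  0.2008] F [-0.  -0.1 -1.2] w 0.435
```

Call:
arm_command --pt "0 0 0 1 3.3 0 1" --pt "0 0 0 2 7 0 1" --pt "0 0 0 3.3 11 0 1" --pt "0 0 0 4.5 15 0 1" --pt "0 0 0 5.7 19 0 1" --pt "0 0 0 6.9 23 0 1" --pt "0 0 0 8 26.8 0 1"

```text
time_s: 30.1
tcp_pos: [0.4638, 0.0907, 0.194]
ee_rot: [[-0.991, 0.134, -0.002], [0.134, 0.991, -0.001], [0.002, -0.001, -1.0]]
wrist_force: [0.8, 0.4, 0.1]
gripper_width: 0.428
gripper_force: 30.0
```

Call:
arm_command --pt "0 0 -0.02 1.1 3.6 0 1" --pt "0 0 -0.05 2.2 7.3 0 1" --pt "0 0 -0.08 3.3 11 0 1" --pt "0 0 -0.1 4.5 15 0 1" --pt "0 0 -0.12 5.7 19 0 1" --pt "0 0 -0.133 6.9 23 0 1" --pt "0 0 -0.133 7.9 26.5 0 1" --pt "0 0 -0.133 7.9 26.5 0 1"

```text
time_s: 30.77
tcp_pos: [0.4214, 0.3676, 0.193]
ee_rot: [[-1.0, -0.004, -0.001], [-0.004, 1.0, -0.0], [0.001, -0.0, -1.0]]
wrist_force: [0.9, -0.2, -0.7]
gripper_width: 0.435
gripper_force: 30.0
```

Call:
arm_command --pt "0 0 0 0 0 4 1" --pt "0 0 0 0 0 8 1" --pt "0 0 0 0 0 11 1" --pt "0 0 0 0 0 13 1" --pt "0 0 0 0 0 13 1" --pt "0 0 0 0 0 13 -1" --pt "0 0 0 0 0 13 -1" --pt "0 0 0 0 0 13 -1"

```text
time_s: 31.43
tcp_pos: [0.4233, 0.3631, 0.0667]
ee_rot: [[-1.0, 0.001, 0.002], [0.001, 1.0, 0.002], [-0.002, 0.002, -1.0]]
wrist_force: [0.1, -0.3, 0.2]
gripper_width: 0.581
gripper_force: 0.0
```

Call:
arm_command --pt "0 0 0 0 0 0 -1" --pt "0 0 0 0 0 0 -1" --pt "0 0 0 0 0 0 -1" --pt "0 0 0 0 0 -4 -1" --pt "0 0 0 0 0 -8 -1" --pt "0 0 0 0 0 -12 -1" --pt "0 0 0 0 0 -15 -1" --pt "0 0 0 0 0 -15 -1"

```text
time_s: 32.1
tcp_pos: [0.4254, 0.3652, 0.2236]
ee_rot: [[-1.0, 0.0, 0.011], [0.0, 1.0, 0.012], [-0.011, 0.012, -1.0]]
wrist_force: [-0.1, 0.1, 1.2]
gripper_width: 0.995
gripper_force: 0.0
```

```bash
python3 - <<'E'
from h import *
s=sense();print(s['joints'])
for a in(55,100,145,10): go(.409,-.360,.25,a)
E
```

```text
[  57.29952907   14.42641433   -7.53311678    0.17184956  -67.15379009
 -147.36925645]
shift [  1.65 -72.53   0.4 ] rz 0.611 j6 -147.4 | tcp [0.4254 0.3652 0.2236] F [-0.1  0.1  1.2] w 0.995
shift [  1.65 -72.53   0.4 ] rz -0.175 j6 -147.4 | tcp [0.4254 0.3652 0.2236] F [-0.1  0.1  1.2] w 0.995
shift [  1.65 -72.53   0.4 ] rz -0.96 j6 -147.4 | tcp [0.4254 0.3652 0.2236] F [-0.1  0.1  1.2] w 0.995
shift [  1.65 -72.53   0.4 ] rz 1.396 j6 -147.4 | tcp [0.4254 0.3652 0.2236] F [-0.1  0.1  1.2] w 0.995
```

Call:
arm_command --pt "0 0 0 0 -3 0 -1" --pt "0 0 0 0 -7 0 -1" --pt "0 0 0 0 -11 0 -1" --pt "0 0 0 0 -15 0 -1" --pt "0 0 0 0 -19 0 -1" --pt "0 0 0 0 -23 0 -1" --pt "0 0 0 0 -26 0 -1"

```text
time_s: 32.68
tcp_pos: [0.4212, 0.0997, 0.2154]
ee_rot: [[-1.0, 0.002, 0.0], [0.002, 1.0, 0.0], [-0.0, 0.0, -1.0]]
wrist_force: [0.2, -0.2, -0.6]
gripper_width: 1.001
gripper_force: 0.0
```

Call:
arm_command --pt "0 0 0 0 -4 0 -1" --pt "0 0 0 0 -8 0 -1" --pt "0 0 0 0 -12 0 -1" --pt "0 0 0 0 -16 0 -1" --pt "0 0 0 0 -20 0 -1" --pt "0 0 0 0 -24 0 -1" --pt "0 0 0 0 -26 0 -1" --pt "0 0 0 0 -26 0 -1"

```text
time_s: 33.35
tcp_pos: [0.4214, -0.1607, 0.215]
ee_rot: [[-1.0, 0.006, -0.0], [0.006, 1.0, -0.0], [0.0, -0.0, -1.0]]
wrist_force: [0.2, -0.1, -0.6]
gripper_width: 1.0
gripper_force: 0.0
```

Call:
arm_command --pt "0 0 -0.05 0.4 -4 0 -1" --pt "0 0 -0.1 0.8 -8 0 -1" --pt "0 0 -0.15 1.2 -12 0 -1" --pt "0 0 -0.175 1.5 -16 0 -1" --pt "0 0 -0.175 1.6 -19 0 -1" --pt "0 0 -0.175 1.6 -20.5 0 -1" --pt "0 0 -0.175 1.6 -20.5 0 -1" --pt "0 0 -0.175 1.6 -20.5 0 -1"

```text
time_s: 34.02
tcp_pos: [0.4054, -0.3626, 0.2146]
ee_rot: [[-0.985, -0.172, -0.001], [-0.172, 0.985, 0.001], [0.0, 0.001, -1.0]]
wrist_force: [0.5, 0.6, -0.6]
gripper_width: 0.999
gripper_force: 0.0
```

```bash
python3 - <<'E'
from yel import *
np.set_printoptions(precision=4,suppress=True)
go(.409,-.360,.25,100)
c=cam('wrist','w7');im=c['pixels'];t=load('t4')
print('grinder edge',atz(t,np.array([[690,318],[650,350]])/2+[80,110],.1))
print(proj(c,[[.409,-.36,.066],[.409,-.36,.03]]))
h=cv2.cvtColor(im,cv2.COLOR_BGR2HSV)
for p,st,ce in comps(im,yellow(im),120,100,400,260): print('yel',st,ce)
m=((h[...,0]<14)|(h[...,0]>174))&(h[...,1]>150)
for p,st,ce in comps(im,m,120,60,400,300,100): print('flange',st,ce)
m=(h[...,1]<40)&(h[...,2]>140)
for p,st,ce in comps(im,m,120,60,400,300,60): print('hub',st,ce)
E
```

```text
shift [-0.4   0.19  0.36] rz -0.002 j6 -55.4 | tcp [ 0.4054 -0.3626  0.2146] F [ 0.5  0.6 -0.6] w 0.999
grinder edge [[ 0.3524 -0.5115  0.1   ]
 [ 0.3024 -0.4472  0.1   ]]
[[254.0748 181.1403]
 [253.941  174.9616]]
yel [262 189  20  12 102] [272.2941 194.0098]
flange [ 218  139   70   70 2387] [251.7859 169.7809]
hub [233 162  39  29 474] [251.6561 173.3228]
hub [120 170  71  55 872] [153.7913 197.1021]
hub [371 171  29  67 809] [391.1248 201.2868]
hub [315 272  34  25 569] [331.6011 286.1986]
```

```bash
cat > drum.py <<'E'
from yel import *
from scipy.optimize import minimize
def drum(c,x0,z0=0.,R=.045,box=70):
    im=c['pixels'];h=cv2.cvtColor(im,cv2.COLOR_BGR2HSV)
    p=proj(c,[[*x0,z0+.03]])[0].astype(int)
    m=((h[...,0]<13)|(h[...,0]>172))&(h[...,1]>140)&(h[...,2]>30)
    best=max(comps(im,m,max(p[0]-box,0),max(p[1]-box,0),p[0]+box,p[1]+box,50),key=lambda q:len(q[0]))[0]
    hull=cv2.convexHull(best.astype(np.int32));M=np.zeros(m.shape,np.uint8);cv2.fillConvexPoly(M,hull,1)
    a=np.linspace(0,2*np.pi,72,endpoint=False);S=4
    def sil(x):
        P=np.array([[x[0]+R*np.cos(t),x[1]+R*np.sin(t),z] for z in(z0,z0+.03) for t in a])
        k=np.zeros(m.shape,np.uint8);cv2.fillConvexPoly(k,cv2.convexHull(np.round(proj(c,P)).astype(np.int32)),1);return k
    f=lambda x:float((sil(x)!=M).sum())
    x=np.array(x0,float)
    for st in(.004,.001,.0005):
        for _ in range(6):
            g=[(f(x+[i*st,j*st]),i,j) for i in(-1,0,1) for j in(-1,0,1)];b=min(g);x=x+np.array(b[1:])*st
            if b[1]==b[2]==0:break
    print('axis',np.round(x,4),'mismatch',f(x),'of',M.sum())
    ys=np.argwhere(yellow(im)&(cv2.dilate(M,np.ones((3,3)))>0))[:,::-1].astype(float)
    for z,lo,hi in((.03,.027,.044),(.066,.0185,.0225)):
        d=atz(c,ys,z0+z)[:,:2]-x;r=np.hypot(*d.T);k=(r>lo)&(r<hi);v=d[k].mean(0) if k.any() else [0,0]
        print('z',z,'n',k.sum(),'angle',round(np.degrees(np.arctan2(v[1],v[0])),1))
    return x
E
python3 - <<'E'
from drum import *
drum(load('w7'),[.409,-.36]); drum(load('w6'),[.409,-.36]); drum(load('t4'),[.409,-.36])
E
```

```text
axis [ 0.411  -0.3615] mismatch 195.0 of 3835
z 0.03 n 87 angle 57.4
z 0.066 n 24 angle 62.2
axis [ 0.409 -0.361] mismatch 2958.0 of 2651
z 0.03 n 22 angle 61.8
z 0.066 n 0 angle 0.0
axis [ 0.4135 -0.365 ] mismatch 107.0 of 588
z 0.03 n 15 angle 65.5
z 0.066 n 0 angle 0.0
```

```bash
python3 - <<'E'
from h import *
go(.411,-.3612,.054,102)
E
```

```text
shift [-0.56 -0.04 19.99] rz -0.036 j6 -55.4 | tcp [ 0.4055 -0.3619  0.2149] F [-0.3 -0.  -0.2] w 1.002
```

Call:
arm_command --pt "0 0 -0.036 -0.6 0 4 -1" --pt "0 0 -0.036 -0.6 0 8 -1" --pt "0 0 -0.036 -0.6 0 12 -1" --pt "0 0 -0.036 -0.6 0 15 -1" --pt "0 0 -0.036 -0.6 0 17.5 -1" --pt "0 0 -0.036 -0.6 0 19 -1" --pt "0 0 -0.036 -0.6 0 20 -1" --pt "0 0 -0.036 -0.6 0 20 -1"

```text
time_s: 34.73
tcp_pos: [0.4107, -0.3598, 0.0136]
ee_rot: [[-0.978, -0.21, -0.003], [-0.21, 0.978, 0.002], [0.003, 0.003, -1.0]]
wrist_force: [-0.0, -0.7, 0.1]
gripper_width: 0.997
gripper_force: 0.0
```

Call:
arm_command --pt "0 0 0 0 0 0 1" --pt "0 0 0 0 0 0 1" --pt "0 0 0 0 0 0 1" --pt "0 0 0 0 0 0 1" --pt "0 0 0 0 0 0 1" --pt "0 0 0 0 0 0 1" --pt "0 0 0 0 0 0 1" --pt "0 0 0 0 0 0 1"

```text
time_s: 35.4
tcp_pos: [0.4116, -0.3618, 0.0154]
ee_rot: [[-0.978, -0.208, 0.0], [-0.208, 0.978, -0.0], [-0.0, -0.0, -1.0]]
wrist_force: [0.4, -0.2, 0.6]
gripper_width: 0.504
gripper_force: 29.9
```

Call:
arm_command --pt "0 0 0 0 0 0 1" --pt "0 0 0 0 0 0 1" --pt "0 0 0 0 0 0 1"

```text
time_s: 35.65
tcp_pos: [0.4116, -0.3618, 0.0154]
ee_rot: [[-0.978, -0.208, 0.0], [-0.208, 0.978, -0.0], [-0.0, -0.0, -1.0]]
wrist_force: [-1.0, 0.4, 2.1]
gripper_width: 0.508
gripper_force: 29.9
```

```bash
python3 - <<'E'
from h import *
go(.513,-.077,.16,33);s=sense();print(s['gripper_force'],s['moment'])
E
```

```text
shift [-15.85  25.74 -10.57] rz 1.205 j6 -53.6 | tcp [ 0.4116 -0.3618  0.0154] F [-1.   0.4  2.1] w 0.508
29.897369696991518 [-0.02014642  0.10523516 -0.01938153]
```

Call:
arm_command --pt "0 0 0 0 0 -1.5 1" --pt "0 0 0 0 0 -3.5 1" --pt "0 0 0.1 0 0 -6 1" --pt "0 0 0.22 0 0 -8.5 1" --pt "0 0 0.34 0 0 -10.5 1" --pt "0 0 0.46 0 0 -11.6 1" --pt "0 0 0.56 0 0 -11.6 1" --pt "0 0 0.6 0 0 -11.6 1"

```text
time_s: 36.32
tcp_pos: [0.4108, -0.3607, 0.1304]
ee_rot: [[-0.923, 0.385, -0.001], [0.385, 0.923, 0.002], [0.001, 0.002, -1.0]]
wrist_force: [0.1, 1.1, -5.9]
gripper_width: 0.502
gripper_force: 29.9
```

Call:
arm_command --pt "0 0 0.1 0 0 0 1" --pt "0 0 0.22 0 0 0 1" --pt "0 0 0.34 0 0 0 1" --pt "0 0 0.46 0 0 0 1" --pt "0 0 0.56 0 0 0 1" --pt "0 0 0.605 0 0 0 1" --pt "0 0 0.605 0 0 0 1" --pt "0 0 0.605 0 0 0 1"

```text
time_s: 36.98
tcp_pos: [0.4105, -0.3609, 0.1296]
ee_rot: [[-0.545, 0.838, -0.003], [0.838, 0.545, 0.002], [0.003, -0.001, -1.0]]
wrist_force: [0.4, -0.0, -5.9]
gripper_width: 0.505
gripper_force: 29.9
```

```bash
python3 - <<'E'
from h import *
go(.513,-.077,.17,33)
E
```

```text
shift [18.22 24.06 -0.1 ] rz 0.0 j6 -122.6 | tcp [ 0.4105 -0.3609  0.1296] F [ 0.4 -0.  -5.9] w 0.505
```

Call:
arm_command --pt "0 0 0 1.5 2 0 1" --pt "0 0 0 4 5.3 0 1" --pt "0 0 0 6.5 8.6 0 1" --pt "0 0 0 9 12 0 1" --pt "0 0 0 11.5 15.2 0 1" --pt "0 0 0 14 18.5 0 1" --pt "0 0 0 16.2 21.5 0 1" --pt "0 0 0 17.5 23.2 0 1"

```text
time_s: 37.65
tcp_pos: [0.5119, -0.0851, 0.1308]
ee_rot: [[-0.548, 0.837, 0.001], [0.837, 0.548, 0.001], [0.0, 0.001, -1.0]]
wrist_force: [0.1, -1.6, -5.3]
gripper_width: 0.504
gripper_force: 29.9
```

Call:
arm_command --pt "0 0 0 0.7 0.9 0 1" --pt "0 0 0 0.7 0.9 0 1" --pt "0 0 0 0.7 0.9 0 1" --pt "0 0 0 0.7 0.9 0 1"

```text
time_s: 37.98
tcp_pos: [0.5138, -0.0785, 0.1307]
ee_rot: [[-0.544, 0.839, -0.002], [0.839, 0.544, -0.0], [0.001, -0.001, -1.0]]
wrist_force: [0.4, -0.1, -4.7]
gripper_width: 0.501
gripper_force: 29.9
```

```bash
python3 - <<'E'
from drum import *
np.set_printoptions(precision=4,suppress=True)
go(.513,-.077,.14,33)
p=np.array(sense()['tcp_pos']);z0=p[2]+.039-.054;print('underside',z0)
c=cam('wrist','w8');t=cam('scene','s8')
for q in(c,t):
    try: drum(q,p[:2],z0,box=90)
    except Exception as e: print(e)
im=c['pixels'];cv2.imwrite('pics/w8b.png',im)
h=cv2.cvtColor(im,cv2.COLOR_BGR2HSV);m=((h[...,0]<13)|(h[...,0]>172))&(h[...,1]>140)&(h[...,2]>30)
for pp,st,ce in comps(im,m,0,0,512,384,150): print(st,ce)
print(proj(c,[[p[0],p[1],z0+.03]]))
E
```

```text
shift [0.17 0.02 2.97] rz -0.001 j6 -156.3 | tcp [ 0.5138 -0.0785  0.1307] F [ 0.4 -0.1 -4.7] w 0.501
underside 0.11568428230482203
axis [ 0.5128 -0.0785] mismatch 6207.0 of 10479
OpenCV(4.12.0) /io/opencv/modules/calib3d/src/undistort.dispatch.cpp:347: error: (-215:Assertion failed) CV_IS_MAT(_src) && CV_IS_MAT(_dst) && (_src->rows == 1 || _src->cols == 1) && (_dst->rows == 1 || _dst->cols == 1) && _src->cols + _src->rows - 1 == _dst->rows + _dst->cols - 1 && (CV_MAT_TYPE(_src->type) == CV_32FC2 || CV_MAT_TYPE(_src->type) == CV_64FC2) && (CV_MAT_TYPE(_dst->type) == CV_32FC2 || CV_MAT_TYPE(_dst->type) == CV_64FC2) in function 'cvUndistortPointsInternal'

axis [ 0.5083 -0.0815] mismatch 1512.0 of 1162
OpenCV(4.12.0) /io/opencv/modules/calib3d/src/undistort.dispatch.cpp:347: error: (-215:Assertion failed) CV_IS_MAT(_src) && CV_IS_MAT(_dst) && (_src->rows == 1 || _src->cols == 1) && (_dst->rows == 1 || _dst->cols == 1) && _src->cols + _src->rows - 1 == _dst->rows + _dst->cols - 1 && (CV_MAT_TYPE(_src->type) == CV_32FC2 || CV_MAT_TYPE(_src->type) == CV_64FC2) && (CV_MAT_TYPE(_dst->type) == CV_32FC2 || CV_MAT_TYPE(_dst->type) == CV_64FC2) in function 'cvUndistortPointsInternal'

[ 181  153  144   90 6414] [252.9214 191.02  ]
[[253.5841 232.9528]]
```

```bash
python3 - <<'E'
from drum import *
np.set_printoptions(precision=4,suppress=True)
c=load('w8');s=sense();p=np.array(s['tcp_pos']);R=np.array(s['ee_rot']);z0=p[2]-.015
im=c['pixels'];h=cv2.cvtColor(im,cv2.COLOR_BGR2HSV)
m=((h[...,0]<13)|(h[...,0]>172))&(h[...,1]>140)&(h[...,2]>30)
a=np.linspace(0,2*np.pi,180)
top=[np.argmax(m[:,x]) for x in range(190,320,10)];print(top)
for dx in(-.004,-.002,0,.002,.004):
    q=p+R@[dx,0,0];P=np.array([[q[0]+.045*np.cos(t),q[1]+.045*np.sin(t),z] for z in(z0,z0+.03) for t in a])
    k=np.zeros(m.shape,np.uint8);cv2.fillConvexPoly(k,cv2.convexHull(np.round(proj(c,P)).astype(np.int32)),1)
    print(dx,[int(np.argmax(k[:,x])) for x in range(190,320,10)])
ys=np.argwhere(yellow(im)&(np.arange(384)[:,None]>150))[:,::-1];ys=ys[(ys[:,0]>180)&(ys[:,0]<330)]
print('yellow n',len(ys));d=atz(c,ys.astype(float),z0+.03)[:,:2]-p[:2]
if len(ys): r=np.hypot(*d.T);print(np.c_[r,np.degrees(np.arctan2(d[:,1],d[:,0]))][::max(1,len(ys)//8)])
E
```

```text
[np.int64(193), np.int64(179), np.int64(169), np.int64(162), np.int64(157), np.int64(155), np.int64(153), np.int64(154), np.int64(156), np.int64(159), np.int64(165), np.int64(174), np.int64(184)]
-0.004 [201, 187, 176, 168, 164, 161, 160, 160, 161, 165, 170, 178, 191]
-0.002 [197, 184, 173, 165, 161, 158, 157, 157, 158, 162, 167, 176, 188]
0 [194, 181, 170, 162, 158, 155, 154, 154, 155, 159, 164, 173, 184]
0.002 [190, 177, 167, 159, 155, 152, 151, 151, 152, 156, 161, 170, 181]
0.004 [186, 174, 163, 156, 152, 149, 148, 148, 149, 153, 158, 166, 178]
yellow n 1625
[[  0.039  -11.9408]
 [  0.0483 -77.9955]
 [  0.0536 -25.8751]
 [  0.0553 -88.0226]
 [  0.0493 -44.387 ]
 [  0.0667 -98.7561]
 [  0.0504 -58.1616]
 [  0.0644 -19.6432]
 [  0.0609 -26.8646]]
```

Call:
arm_command --pt "0 0 0 0.15 0 0.8 1" --pt "0 0 0 0.15 0 1.6 1" --pt "0 0 0 0.15 0 2.4 1" --pt "0 0 0 0.15 0 3.2 1" --pt "0 0 0 0.15 0 3.8 1" --pt "0 0 0 0.15 0 4.2 1" --pt "0 0 0 0.15 0 4.2 1"

```text
time_s: 38.67
tcp_pos: [0.513, -0.0766, 0.0878]
ee_rot: [[-0.544, 0.839, -0.003], [0.839, 0.544, -0.0], [0.001, -0.002, -1.0]]
wrist_force: [-0.9, -0.8, -6.8]
gripper_width: 0.503
gripper_force: 29.9
```

Call:
arm_command --pt "0 0 0 0 0 0.5 1" --pt "0 0 0 0 0 1 1" --pt "0 0 0 0 0 1.5 1" --pt "0 0 0 0 0 2 1" --pt "0 0 0 0 0 2.3 1" --pt "0 0 0 0 0 2.3 1"

```text
time_s: 39.17
tcp_pos: [0.5132, -0.0766, 0.0652]
ee_rot: [[-0.544, 0.839, -0.002], [0.839, 0.544, -0.0], [0.001, -0.002, -1.0]]
wrist_force: [0.8, 0.0, -6.3]
gripper_width: 0.502
gripper_force: 29.9
```

Call:
arm_command --pt "0 0 0 0 0 0.2 1" --pt "0 0 0 0 0 0.4 1" --pt "0 0 0 0 0 0.4 1"

```text
time_s: 39.42
tcp_pos: [0.5139, -0.0767, 0.062]
ee_rot: [[-0.544, 0.839, 0.0], [0.839, 0.544, -0.0], [-0.0, -0.0, -1.0]]
wrist_force: [-0.4, -1.5, -5.7]
gripper_width: 0.503
gripper_force: 29.9
```

Call:
arm_command --pt "0 0 0 0 0 0.2 1" --pt "0 0 0 0 0 0.4 1" --pt "0 0 0 0 0 0.4 1"

```text
time_s: 39.67
tcp_pos: [0.5136, -0.0767, 0.0578]
ee_rot: [[-0.544, 0.839, -0.001], [0.839, 0.544, -0.0], [0.0, -0.001, -1.0]]
wrist_force: [0.2, -2.7, -6.0]
gripper_width: 0.496
gripper_force: 29.9
```

Below the key top (0.048 m) with no resistance, so the keyway is over the key. Down to the seat.

Call:
arm_command --pt "0 0 0 0 0 0.4 1" --pt "0 0 0 0 0 0.8 1" --pt "0 0 0 0 0 1.2 1" --pt "0 0 0 0 0 1.6 1" --pt "0 0 0 0 0 1.8 1" --pt "0 0 0 0 0 1.8 1"

```text
time_s: 40.17
tcp_pos: [0.5132, -0.0767, 0.0393]
ee_rot: [[-0.544, 0.839, -0.002], [0.839, 0.544, -0.0], [0.001, -0.002, -1.0]]
wrist_force: [0.0, -3.5, -7.4]
gripper_width: 0.501
gripper_force: 29.9
```

Call:
arm_command --pt "0 0 0 0 0 0.1 1" --pt "0 0 0 0 0 0.2 1" --pt "0 0 0 0 0 0.2 1"

```text
time_s: 40.42
tcp_pos: [0.5136, -0.0767, 0.0381]
ee_rot: [[-0.544, 0.839, -0.001], [0.839, 0.544, -0.0], [0.0, -0.001, -1.0]]
wrist_force: [-0.9, -4.4, -4.4]
gripper_width: 0.504
gripper_force: 29.9
```

Call:
arm_command --pt "0 0 0 0 0 0.1 1" --pt "0 0 0 0 0 0.2 1" --pt "0 0 0 0 0 0.2 1"

```text
time_s: 40.67
tcp_pos: [0.5138, -0.0769, 0.0374]
ee_rot: [[-0.545, 0.838, -0.0], [0.838, 0.545, -0.001], [-0.001, -0.0, -1.0]]
wrist_force: [-3.8, -5.2, 3.1]
gripper_width: 0.504
gripper_force: 29.9
```

Call:
arm_command --pt "0 0 0 0 0 0.1 1" --pt "0 0 0 0 0 0.2 1" --pt "0 0 0 0 0 0.2 1"

```text
time_s: 40.92
tcp_pos: [0.5139, -0.0771, 0.0372]
ee_rot: [[-0.546, 0.838, 0.0], [0.838, 0.546, -0.001], [-0.001, -0.0, -1.0]]
wrist_force: [-6.5, -4.0, 15.8]
gripper_width: 0.505
gripper_force: 29.9
```

Call:
arm_command --pt "0 0 0 0 0 -0.2 1" --pt "0 0 0 0 0 -0.2 0.2" --pt "0 0 0 0 0 -0.2 0" --pt "0 0 0 0 0 -0.2 -0.4" --pt "0 0 0 0 0 -0.2 -0.4" --pt "0 0 0 0 0 -0.2 -0.4" --pt "0 0 0 0 0 -0.2 -0.4"

```text
time_s: 41.5
tcp_pos: [0.5151, -0.0759, 0.0367]
ee_rot: [[-0.545, 0.839, 0.003], [0.839, 0.545, 0.001], [-0.001, 0.003, -1.0]]
wrist_force: [-0.4, -0.5, -0.0]
gripper_width: 0.672
gripper_force: 0.0
```

```bash
python3 - <<'E'
from h import *
go(.513,-.077,.2,33)
E
```

```text
shift [ 1.000e-02 -2.100e-01 -1.243e+01] rz 0.0 j6 -156.5 | tcp [ 0.5151 -0.0759  0.0367] F [-0.4 -0.5 -0. ] w 0.672
```

Drum seated at the expected height and released. Rise and go to the knob.

Call:
arm_command --pt "0 0 0 0 0 -0.7 -0.4" --pt "0 0 0 0 0 -1.7 -0.4" --pt "0 0 0 0 0 -3 -0.4" --pt "0 0 0 0 0 -5 -0.5" --pt "0 0 0 0 0 -7.5 -1" --pt "0 0 0 0 0 -10 -1" --pt "0 0 0 0 0 -12.4 -1" --pt "0 0 0 0 0 -13 -1"

```text
time_s: 42.17
tcp_pos: [0.5167, -0.0765, 0.1717]
ee_rot: [[-0.545, 0.838, 0.01], [0.838, 0.545, 0.0], [-0.005, 0.008, -1.0]]
wrist_force: [-0.1, 0.3, 0.3]
gripper_width: 0.955
gripper_force: 0.0
```

Call:
arm_command --pt "0 0 -0.1 0 0 0 -1" --pt "0 0 -0.22 0 0 0 -1" --pt "0 0 -0.34 0 0 0 -1" --pt "0 0 -0.46 0 0 0 -1" --pt "0 0 -0.58 0 0 0 -1" --pt "0 0 -0.7 0 0 0 -1" --pt "0 0 -0.8 0 0 0 -1" --pt "0 0 -0.8 0 0 0 -1"

```text
time_s: 42.83
tcp_pos: [0.5137, -0.0764, 0.1663]
ee_rot: [[-0.981, 0.192, 0.0], [0.192, 0.981, 0.0], [-0.0, 0.0, -1.0]]
wrist_force: [-0.2, 0.4, -0.1]
gripper_width: 0.996
gripper_force: 0.0
```

```bash
python3 - <<'E'
from drum import *
np.set_printoptions(precision=4,suppress=True)
go(.510,.132,.21,79.1)
c=cam('wrist','w9');t=cam('top','t9')
print(proj(c,[[.513,-.077,.088]]))
try: drum(c,[.513,-.077],.022,box=90)
except Exception as e: print('x')
im=c['pixels'].astype(int);m=(im[...,2]>110)&(im[...,1]<50)&(im[...,0]<50)
for p,st,ce in comps(im,m,0,0,512,384,40): print('red',st,ce)
print(proj(c,[[.51,.132,.146]]))
E
```

```text
shift [ 4.37 20.38 -0.47] rz -0.003 j6 -110.5 | tcp [ 0.5137 -0.0764  0.1663] F [-0.2  0.4 -0.1] w 0.996
[[251.9957 193.001 ]]
axis [ 0.513 -0.077] mismatch 313.0 of 5711
z 0.03 n 99 angle -11.3
z 0.066 n 45 angle -10.9
[[541.5035 154.9944]]
```

Call:
arm_command --pt "0 0 0 0.8 3.6 0 -1" --pt "0 0 0 1.6 7.4 0 -1" --pt "0 0 0 2.5 11.2 0 -1" --pt "0 0 0 3.3 15 0 -1" --pt "0 0 0 4.1 18.5 0 -1" --pt "0 0 0 4.4 20.4 0 -1" --pt "0 0 0 4.4 20.4 0 -1" --pt "0 0 0 4.4 20.4 0 -1"

```text
time_s: 43.6
tcp_pos: [0.51, 0.133, 0.166]
ee_rot: [[-0.981, 0.193, -0.0], [0.193, 0.981, -0.0], [0.0, -0.0, -1.0]]
wrist_force: [0.3, 0.4, -0.8]
gripper_width: 1.0
gripper_force: 0.0
```

```bash
python3 - <<'E'
from yel import *
np.set_printoptions(precision=4,suppress=True)
c=cam('wrist','w10');im=c['pixels'].astype(int);m=(im[...,2]>110)&(im[...,1]<50)&(im[...,0]<50)
for p,st,ce in comps(im,m,150,100,350,384,40): print('red',st,ce)
q=proj(c,[[.51,.132,.146],[.51,.132,.104]]);print(q)
go(.510,.132,.130,79.1)
E
```

```text
red [237 203  28  27 576] [250.8403 216.4097]
[[251.2886 214.787 ]
 [251.5753 198.7873]]
shift [-0.01 -0.01  7.5 ] rz -0.005 j6 -133.4 | tcp [0.5099 0.1321 0.166 ] F [-0.9 -0.3 -0.4] w 0.998
```

Knob confirmed directly below. Descend, grip, draw back, cross over, guide shut.

Call:
arm_command --pt "0 0 0 0 0 3 -1" --pt "0 0 0 0 0 5.5 -1" --pt "0 0 0 0 0 7.5 -1" --pt "0 0 0 0 0 7.5 -1" --pt "0 0 0 0 0 7.5 1" --pt "0 0 0 0 0 7.5 1" --pt "0 0 0 0 0 7.5 1" --pt "0 0 0 0 0 7.5 1"

```text
time_s: 44.32
tcp_pos: [0.5112, 0.1324, 0.0927]
ee_rot: [[-0.981, 0.194, 0.003], [0.194, 0.981, 0.001], [-0.002, 0.002, -1.0]]
wrist_force: [0.1, -0.9, 0.3]
gripper_width: 0.782
gripper_force: 0.0
```

Call:
arm_command --pt "0 0 0 0 0 0 1" --pt "0 0 0 0 0 0 1" --pt "0 0 0 0 0 0 1" --pt "0 0 0 0 0 0 1" --pt "0 0 0 0 0 0 1" --pt "0 0 0 0 0 0 1" --pt "0 0 0 0 0 0 1" --pt "0 0 0 0 0 0 1"

```text
time_s: 44.98
tcp_pos: [0.5101, 0.1319, 0.0911]
ee_rot: [[-0.981, 0.194, -0.0], [0.194, 0.981, -0.001], [0.0, -0.001, -1.0]]
wrist_force: [-0.1, -0.8, 0.4]
gripper_width: 0.242
gripper_force: 30.0
```

Call:
arm_command --pt "0 0 0 0 0 0 1" --pt "0 0 0 0 0 0 1" --pt "0 0 0 0 0 0 1" --pt "0 0 0 0 0 0 1" --pt "0 0 0 0 0 0 1"

```text
time_s: 45.4
tcp_pos: [0.5101, 0.1319, 0.0911]
ee_rot: [[-0.981, 0.194, -0.0], [0.194, 0.981, -0.0], [0.0, -0.0, -1.0]]
wrist_force: [-0.5, -2.1, 0.7]
gripper_width: 0.246
gripper_force: 30.0
```

Call:
arm_command --pt "0 0 0 0 0.4 0 1" --pt "0 0 0 0 0.8 0 1" --pt "0 0 0 0 1.2 0 1" --pt "0 0 0 0 1.6 0 1" --pt "0 0 0 0 1.7 0 1" --pt "0 0 0 0 1.7 0 1"

```text
time_s: 45.9
tcp_pos: [0.5127, 0.1464, 0.091]
ee_rot: [[-0.981, 0.194, -0.003], [0.194, 0.981, -0.005], [0.002, -0.005, -1.0]]
wrist_force: [1.2, -9.5, 1.3]
gripper_width: 0.244
gripper_force: 30.0
```

Call:
arm_command --pt "0 0 0 -0.4 0.1 0 1" --pt "0 0 0 -0.8 0.1 0 1" --pt "0 0 0 -1.2 0.1 0 1" --pt "0 0 0 -1.6 0.1 0 1" --pt "0 0 0 -2.0 0.1 0 1" --pt "0 0 0 -2.1 0.1 0 1" --pt "0 0 0 -2.1 0.1 0 1"

```text
time_s: 46.48
tcp_pos: [0.5324, 0.1426, 0.091]
ee_rot: [[-0.981, 0.195, -0.005], [0.195, 0.981, -0.005], [0.004, -0.006, -1.0]]
wrist_force: [-1.5, -9.5, 4.3]
gripper_width: 0.247
gripper_force: 30.0
```

Call:
arm_command --pt "0 0 0 0 -0.5 0 1" --pt "0 0 0 0 -1.2 0 1" --pt "0 0 0 0 -2 0 1" --pt "0 0 0 0 -3 0 1" --pt "0 0 0 0 -4 0 1" --pt "0 0 0 0 -4 0 1"

```text
time_s: 46.98
tcp_pos: [0.5246, 0.1031, 0.0911]
ee_rot: [[-0.981, 0.196, -0.004], [0.196, 0.981, -0.004], [0.003, -0.004, -1.0]]
wrist_force: [-2.1, -7.2, 2.7]
gripper_width: 0.244
gripper_force: 30.0
```

Call:
arm_command --pt "0 0 0 0 -1 0 1" --pt "0 0 0 0 -2 0 1" --pt "0 0 0 0 -3.2 0 1" --pt "0 0 0 0 -4.5 0 1" --pt "0 0 0 0 -5.8 0 1" --pt "0 0 0 0 -6.8 0 1" --pt "0 0 0 0 -7.3 0 1" --pt "0 0 0 0 -7.3 0 1"

```text
time_s: 47.65
tcp_pos: [0.5118, 0.0336, 0.0911]
ee_rot: [[-0.981, 0.195, -0.001], [0.195, 0.981, -0.0], [0.001, -0.0, -1.0]]
wrist_force: [-2.7, -2.7, 2.2]
gripper_width: 0.242
gripper_force: 30.0
```

Call:
arm_command --pt "0 0 0 0 0 0 -1" --pt "0 0 0 0 0 0 -1" --pt "0 0 0 0 0 0 -1" --pt "0 0 0 0 0 0 -1" --pt "0 0 0 0 0 0 -1" --pt "0 0 0 0 0 0 -1" --pt "0 0 0 0 0 0 -1" --pt "0 0 0 0 0 0 -1"

```text
time_s: 48.32
tcp_pos: [0.5132, 0.0355, 0.0914]
ee_rot: [[-0.981, 0.193, 0.002], [0.193, 0.981, 0.001], [-0.002, 0.001, -1.0]]
wrist_force: [-0.2, -0.2, 0.6]
gripper_width: 0.762
gripper_force: 0.0
```

Call:
arm_command --pt "0 0 0 0 0 -1 -1" --pt "0 0 0 0 0 -3 -1" --pt "0 0 0 0 0 -6 -1" --pt "0 0 0 0 0 -10 -1" --pt "0 0 0 2 0 -13 -1" --pt "0 0 0 4 0 -15 -1" --pt "0 0 0 6 2 -15 -1" --pt "0 0 0 6 4 -15 -1"

```text
time_s: 48.98
tcp_pos: [0.4595, 0.0861, 0.2445]
ee_rot: [[-0.981, 0.195, 0.005], [0.195, 0.981, 0.004], [-0.004, 0.004, -1.0]]
wrist_force: [0.3, 0.3, -0.6]
gripper_width: 1.003
gripper_force: 0.0
```

```bash
python3 - <<'E'
from yel import *
np.set_printoptions(precision=4,suppress=True)
s=sense();print(s['tcp_pos'],s['wrist_force'])
c=cam('wrist','w11');t=cam('scene','s11');T=cam('top','t11')
a=cv2.resize(c['pixels'][0:250],(800,390),interpolation=cv2.INTER_CUBIC);o=np.zeros((600,800,3),np.uint8);o[:390]=a
o[390:,:400]=cv2.resize(t['pixels'][130:287,180:479],(400,210));o[390:,400:]=cv2.resize(T['pixels'][100:278,80:419],(400,210));cv2.imwrite('pics/fin.png',o)
for cc in(c,t):
    im=cc['pixels'].astype(int);m=(im[...,2]>110)&(im[...,1]<60)&(im[...,0]<60)
    q=proj(cc,[[.5095,.0255,.125]])[0];print(q,[ (st.tolist(),ce) for p,st,ce in comps(im,m,int(q[0])-50,int(q[1])-50,int(q[0])+50,int(q[1])+50,10)])
E
```

```text
[0.4595 0.0861 0.2445] [ 0.2834  0.2689 -0.6453]
[207.4628 236.5906] [([157, 203, 10, 9, 34], array([160.2353, 208.2941])), ([195, 237, 19, 7, 97], array([203.8866, 240.701 ]))]
[266.0953 179.1644] [([264, 177, 4, 8, 27], array([265.5185, 180.5185]))]
```

View pics/fin.png

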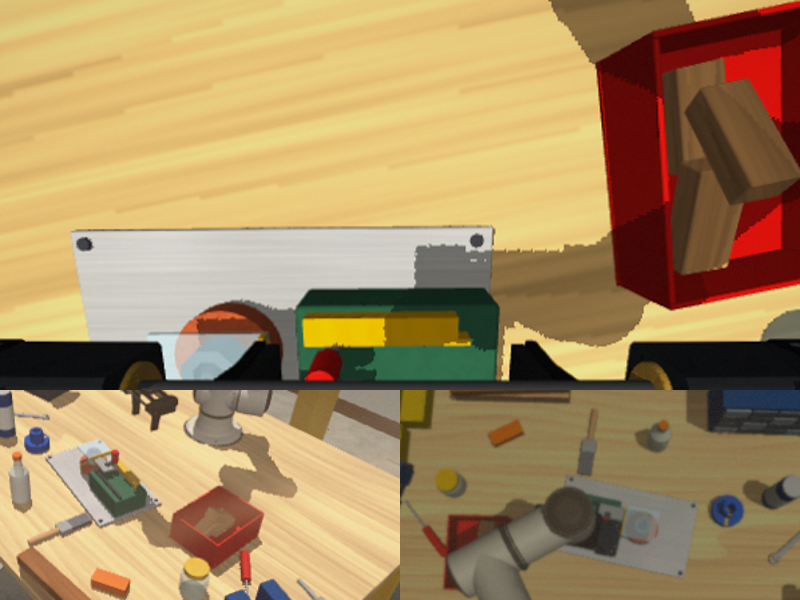

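The final picture shows three offcuts in the tub (700-790,70-270), the guard shut over the drum (215,350), and the decoys and tools untouched. I'll back the arm off, recheck the knob against its starting pixels, then hand in.

Call:
arm_command --pt "0 0 0 3 0 -3 -1" --pt "0 0 0 6 0 -6 -1" --pt "0 0 0 8 0 -8 -1" --pt "0 0 0 8 0 -8 -1" --pt "0 0 0 8 0 -8 -1" --pt "0 0 0 8 0 -8 -1"

```text
time_s: 49.63
tcp_pos: [0.3827, 0.1009, 0.3207]
ee_rot: [[-0.981, 0.194, -0.001], [0.194, 0.981, -0.0], [0.001, -0.0, -1.0]]
wrist_force: [-0.2, 0.5, -0.0]
gripper_width: 0.998
gripper_force: 0.0
```

```bash
python3 - <<'E'
from yel import *
c=cam('scene','s12')
for nm in('scene0','s12'):
    im=load(nm)['pixels'].astype(int);m=(im[...,2]>90)&(im[...,1]<70)&(im[...,0]<70)
    print(nm,[(st.tolist(),ce) for p,st,ce in comps(im,m,250,165,285,195,10)])
E
```

```text
scene0 [([263, 175, 6, 10, 39], array([265.46153846, 179.64102564]))]
s12 [([263, 175, 6, 10, 39], array([265.46153846, 179.64102564]))]
```

The knob is at exactly its starting pixels, so the guard is fully shut.

```bash
python3 -c "
from station import finish_job
print(finish_job())"
```

```text
the job is handed in; nothing more can be done
None
```

I handed the job in after about 50 s of robot time: the drum is keyed and home on the seat, the guard is fully shut over it, and the three offcuts I found are in the tub, with nothing else moved. The jaws missed the knob on the first try because the true grasp point is 39 mm above the reported TCP, and I pressed the bench at up to 72 N to measure that.

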